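# Present a brass tee to the inspection camera

## Robot

A 7-joint arm with a two-finger parallel gripper is mounted at the origin on the work surface. World frame = base frame: x ahead of the robot, y to its left, z up, the work surface at z = 0. Lengths are in m, angles in rad, forces in N, time in s.
With the tool pointing down it reaches from about 0.4 to 0.75 m from the base axis. Payload 19.5 kg.
Tool frame: the origin (TCP) lies at the very end of the fingers, on their centre line; the grasp point (between the pads) lies 19 mm behind it; z points along the fingers, y is the direction in which the jaws open and shut (so a half turn about z gives the same grasp; the last joint's range is limited). The gripper opens to 85 mm and grips with 20 to 120 N. Pads are 22 mm wide; open, the fingers measure 114 mm over their backs; the gripper's body (76 mm by 85 mm) begins 54 mm behind the grasp point. The pads swing forward as they close: fully open they stand 13 mm farther back than shut.
Start: joints at [1.249, 0.707, -0.028, 1.485, 0.022, 0.951, -0.075], TCP at [0.159, -0.553, 0.231] pointing down, gripper open.
Joint ranges: [-2.71, 2.71], [-0.32, 2.16], [-1.57, 1.52], [0, 2.45], [-1.46, 4.6], [0, 2.02], [-2.83, 2.83]. Speed limits (rad/s): [1.89, 1.89, 2.57, 2.57, 3.01, 3.01, 3.01].

## Interface

Orientations are given as a rotation vector (axis times angle).
In Python, from cell import r gives the robot as it stands.
- The arm moves only by the tool move_arm, never from a script. Its argument "plan" is a list of rows, each an object of numbers: "x", "y", "z": the shift along the tool's x, y, z as a fraction of full scale; "wx", "wy", "wz": the turn, a rotation vector about the tool's x, y, z as a fraction of full scale. In form: [{"x": .., "y": .., "z": .., "wx": .., "wy": .., "wz": ..}, ...]. A call has 1 to 5 rows; each row shifts and turns the commanded pose from where the row before left it, along the tool's axes as they then stand; what a row does not reach is not made up. Full scale, the value 1, is 0.02 m for a shift and 4 degrees for a turn. A row lasts 1/12 s, in which the tool goes at most 41.7 mm and 7.16 degrees, less where a joint would pass 70% of its speed; a pose out of reach is approached as far as the arm can. A call with a number of a shift or a turn outside -1 to 1 is refused whole. A call with a gripper value outside its range is refused whole. "jaw" is the closure, from -1 (fully open) to 1 (shut), set as the call begins (left out, the last holds). The fingers move at their own pace and stop on an object; the grip force is fixed at half the most. Time passes only in rows, so rows that do not move let the fingers close. It gives the time, the measured TCP pose, the force and the opening at its end, in the units of the state.
- r.get_obs(): the state, without advancing time (a new reading comes with each control period).
- r.snapshot(name): name is "side" or "top" or "wrist"; returns the picture (420x560x3 uint8, red, green, blue); there is no depth.
- r.camera_info(name): a dict with "intrinsics" (3x3 intrinsics, pixels), "xyz" and "rotation" of the camera in the world. Camera axes: x right, y down, z forward; pixel columns grow to the right and rows downward; lengths in m; the calibration is good to about 2 mm. The wrist camera is an equidistant fisheye: a pixel r from the principal point sees the ray r / f radians off the axis. A picture is of the moment at which its call begins: read the wrist's pose just before it. camera_info takes no time and is no camera call; for the wrist camera it gives the pose at the moment of the call.
- r.close_job(): hands the job in, once; it reports no verdict.
The state is a dict: "time_s": time; "joints": joint angles; "qd": joint speeds; "effort": joint torques, N m; "ee_pos": TCP position; "orientation": TCP orientation; "contact_force": force on the tool from outside, world axes, zero at the start; "moment": the same for the moment, N m; "opening": finger opening in m.
Only numpy, scipy, OpenCV 4.12 (cv2) and the standard library are available. Lean on these libraries where they do the work, as an engineer would, in place of code of your own. Each camera call takes 0.05 s, during which the arm holds its last target.

## Task

With the crank on top of the camera stand, wind the camera down until its carriage rests on the stop collar on the column. Then lift the brass tee out of the carton tray and hold it up in the air for the camera: upright, the mouth of its side branch pointing squarely at the lens, the middle of the tee level with and centred on the lens and 12 cm in front of it. Finish while holding it still there, and leave the other fittings and the things on the bench where they are.

Things in the scene. Friction and masses are not known exactly. Their poses are not given: they have to be found in the camera images.
- camera_stand: Fixed inspection stand: grey base plate 260 x 160 x 16 mm, steel column 30 mm thick, threaded spindle, bracket over both (251 mm high), black handwheel on the spindle's top. Origin: on the table under the spindle axis, mid base plate; z up, x the way the camera looks. The column axis is at x = -50 mm; the stop collar is clamped on it, its top 112.5 mm above the table.
- carriage (a joint): Height of the camera carriage above the stop collar, m: 0 = its underside (aluminium block, 56 mm high) rests on the collar, up to 0.060; starts at 0.012 to 0.035. Moves only with the handwheel, 20 mm per turn, and stays where it is left.
- handwheel (a joint): Angle, rad, over several turns; carriage height = 0.020 m x angle / (2 pi). Clockwise from above makes it smaller and winds the camera down; at 0 a hard stop. Black disc 100 mm across, its face 274 mm above the table, turning about the stand's z axis. At 0 the crank lies on the stand's +x side. Takes about 1.5 N at the crank; stays where it is left.
- crank (a point): Half-way up the handwheel's crank handle, on its axis: an upright black grip 21 mm thick, 50 mm tall, 40 mm from the spindle axis, from 276 to 326 mm above the table (this point at 302 mm). The grip spins freely about its own axis, so a hand that holds it need not turn as it goes round.
- lens (a point): Centre of the lens front, flush with the ring light (68 mm across) round it; rides on the carriage. x straight out of the lens, level; z up. 125 mm from the spindle axis along the stand's x; 140.5 mm above the table when the carriage is on the stop.
- tray: Cardboard layer tray, 188 x 280 x 26 mm, fixed to the table, open at the top, six cells of 92 mm pitch (two along its x, three along its y), floor and walls 3 mm thick. Origin: centre of its underside; z up. Four of the cells hold a brass fitting each.
- tee_middle (a point): Brass tee, the tallest fitting, 0.2 to 0.4 kg, upright on the tray's floor: tube 72 mm tall, 30 mm thick, an octagonal band 18 mm high, 35 mm over flats, at top and bottom; a side branch half-way up ends in a like band. This point: on the tube's axis, half-way up. z up along the tube; x outward along the branch. Two flats of the top band face +y and -y.
- tee_branch (a point): Centre of the mouth of the tee's side branch, 40 mm from tee_middle along its x; same axes.
- coupling_middle (a point): Bystander: straight brass coupling with no branch, upright, 62 mm tall, 35 mm over flats; its centre, z along it.
- elbow_middle (a point): Bystander: brass elbow, standing on one end, 53 mm tall, its other end pointing sideways along x, 36 mm from the upright axis; this point is on that axis, 30 mm up.
- plug_middle (a point): Bystander: brass plug, octagonal head of 42 mm down, round 33 mm spigot up, 36 mm tall; its centre.
- tape_roll: Bystander: roll of brown packing tape lying flat, 96 mm across, 48 mm tall; centre of its underside.
- thread_gauge: Bystander: steel plug thread gauge lying on the table, 100 mm long, 21 mm thick; below its middle.
- marker: Bystander: white marker pen with black cap lying on the table, 140 mm long, 19 mm thick; below its middle.
- small_carton: Bystander: closed cardboard carton 100 x 70 x 55 mm; centre of its underside.
There are look-alikes about, which are no part of the job. Leave any green look-alike of the part that bears tee_middle alone.

How it is judged:
By the outcome, as a careful person would: the job done as asked, in the order asked, and still so for the second after the job is handed in, while the arm keeps its last pose, push and grip.
It also fails if it takes over 72 s, if anything falls off the work surface, if the arm or the gripper's body presses on something with over 40 N, if the wrist force passes 120 N, or if a joint passes its speed limit or range.

## Working session

There is one attempt and no reset: what is moved stays moved. The work goes in short steps, Python scripts to look and compute and a tool call to move; the robot and the scene stay as the last step left them, time stands still between calls to the robot, and variables do not carry over. Pictures are saved under pics/ and viewed, and the job is handed in when it is done.

Besides the shell and the picture viewer there is one more tool, called by a JSON object that holds its "method" and its "body", one argument or row to a line. move_arm: Moves the arm, as the interface text tells. Shift numbers are shares of 0.02 m and turn numbers shares of 4 degrees, none past 1 either way. Its arguments: {"type":"object","properties":{"plan":{"type":"array"},"jaw":{"type":"number"}},"required":["plan"]}

```bash
mkdir -p pics; ls
python3 - <<'E'
from cell import r
import cv2,numpy as np
np.set_printoptions(precision=4,suppress=True)
o=r.get_obs()
print(o)
for n in ["side","top","wrist"]:
    i=r.camera_info(n); print(n,i)
    cv2.imwrite(f"pics/{n}0.png",r.snapshot(n)[:,:,::-1])
E
```

```text
pics
{'time_s': 0.0, 'joints': array([ 1.2493,  0.7071, -0.0276,  1.485 ,  0.022 ,  0.9509, -0.0755]), 'qd': array([ 0.0001,  0.0001, -0.0016, -0.0023, -0.0016,  0.0003, -0.0015]), 'effort': array([  0.0016, -88.3199,   1.2349, -23.6164,   0.0169,   0.0065,
        -0.0001]), 'ee_pos': array([ 0.1587, -0.5524,  0.2308]), 'orientation': array([-3.1098, -0.4379,  0.0003]), 'contact_force': array([-0.0309,  0.4077,  0.3547]), 'moment': array([ 0.0227, -0.0351, -0.0425]), 'opening': 0.08546328161066095}
side {'intrinsics': array([[536.6379,   0.    , 279.9976],
       [  0.    , 536.6379, 214.506 ],
       [  0.    ,   0.    ,   1.    ]]), 'xyz': array([-0.2869,  0.897 ,  0.8311]), 'rotation': array([-0.9081,  2.2418, -1.3373])}
top {'intrinsics': array([[457.5848,   0.    , 274.806 ],
       [  0.    , 457.5848, 207.3021],
       [  0.    ,   0.    ,   1.    ]]), 'xyz': array([0.3923, 0.0437, 1.1901]), 'rotation': array([-2.1085,  2.1707, -0.0882])}
wrist {'intrinsics': array([[325.1923,   0.    , 280.2781],
       [  0.    , 325.1923, 213.1159],
       [  0.    ,   0.    ,   1.    ]]), 'xyz': array([ 0.2259, -0.533 ,  0.373 ]), 'rotation': array([ 2.3261, -1.7509, -0.2425])}
```

View pics/top0.png

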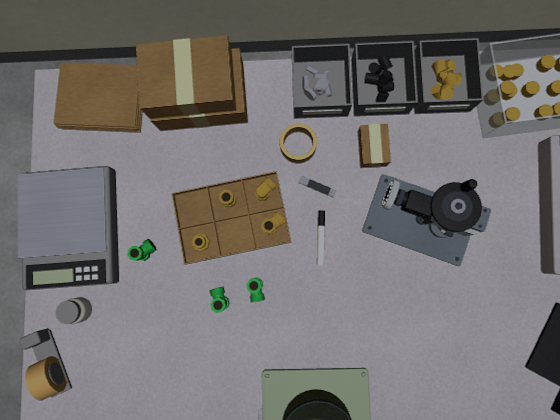

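View pics/side0.png

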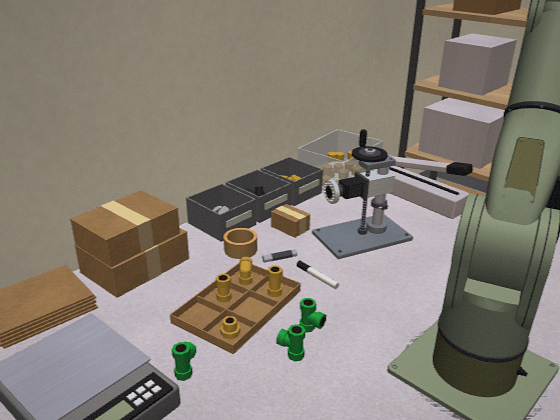

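View pics/wrist0.png

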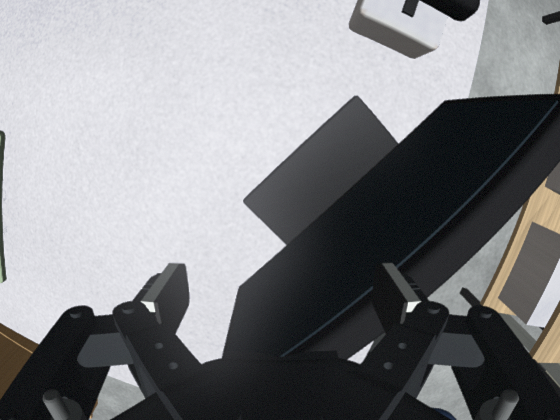

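The top view shows the tray at (232,217), the stand at (428,215), and green look-alikes at (142,250), (219,298) and (256,290). I'll enlarge the tray and stand next.

```bash
cat > h.py <<'E'
import numpy as np,cv2
from scipy.spatial.transform import Rotation as R
from cell import r
np.set_printoptions(precision=4,suppress=True)
def ray(n,u,v,info=None):
    i=info or r.camera_info(n);K=i["intrinsics"]
    a,b=(u-K[0,2])/K[0,0],(v-K[1,2])/K[1,1]
    if n=="wrist":
        t=np.hypot(a,b); d=np.array([a/t*np.sin(t),b/t*np.sin(t),np.cos(t)]) if t>1e-9 else np.array([0,0,1.])
    else: d=np.array([a,b,1.]); d/=np.linalg.norm(d)
    return np.array(i["xyz"]),R.from_rotvec(i["rotation"]).apply(d)
def onz(n,u,v,z,info=None):
    o,d=ray(n,u,v,info); return o+d*(z-o[2])/d[2]
def tri(o1,d1,o2,d2):
    A=np.stack([d1,-d2],1); s=np.linalg.lstsq(A,o2-o1,rcond=None)[0]
    p,q=o1+s[0]*d1,o2+s[1]*d2; return (p+q)/2,np.linalg.norm(p-q)
def proj(n,P,info=None):
    i=info or r.camera_info(n);K=i["intrinsics"]
    c=R.from_rotvec(i["rotation"]).inv().apply(np.array(P)-i["xyz"])
    if n=="wrist":
        t=np.arctan2(np.hypot(c[0],c[1]),c[2]); h=np.hypot(c[0],c[1])+1e-12
        return np.array([K[0,2]+K[0,0]*t*c[0]/h,K[1,2]+K[1,1]*t*c[1]/h])
    return np.array([K[0,0]*c[0]/c[2]+K[0,2],K[1,1]*c[1]/c[2]+K[1,2]])
E
python3 - <<'E'
import cv2
t=cv2.imread('pics/top0.png');s=cv2.imread('pics/side0.png')
f=lambda im,a,b,c,d,k:cv2.resize(im[b:d,a:c],None,fx=k,fy=k,interpolation=cv2.INTER_CUBIC)
cv2.imwrite('pics/c1.png',f(t,165,165,300,270,5.5))
cv2.imwrite('pics/c2.png',f(t,355,165,500,270,5.5))
cv2.imwrite('pics/c3.png',f(s,165,250,335,370,4.6))
cv2.imwrite('pics/c4.png',f(s,305,120,425,260,4.2))
E
```

```text
(no output)
```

View pics/c1.png

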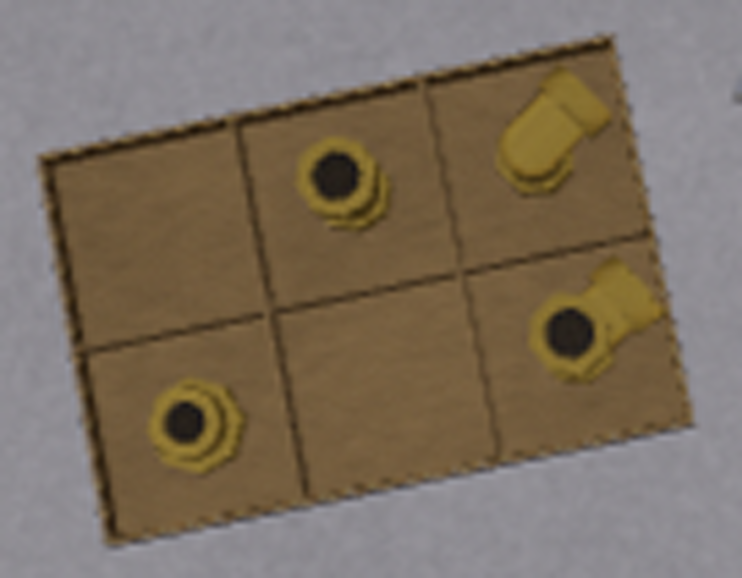

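View pics/c2.png

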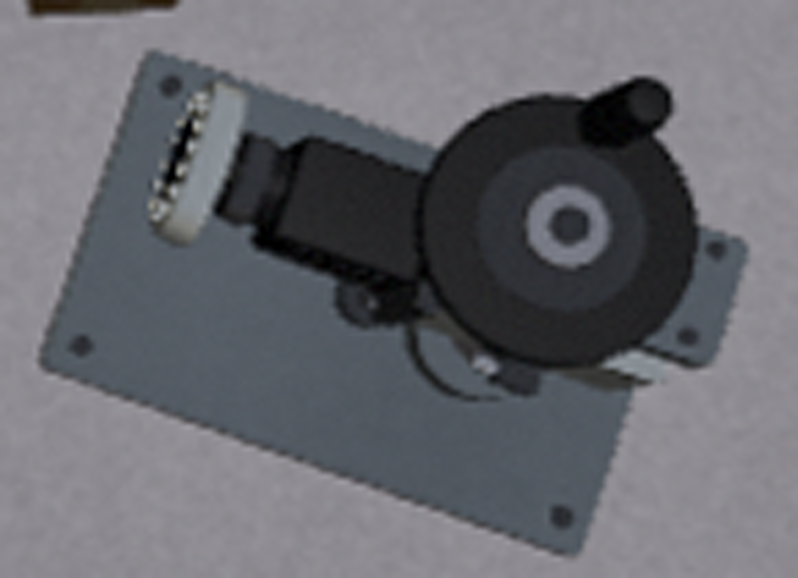

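View pics/c3.png

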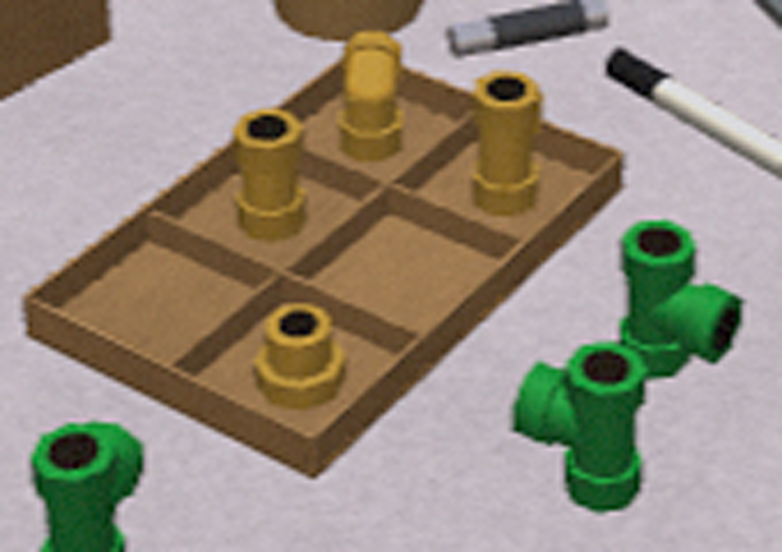

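View pics/c4.png

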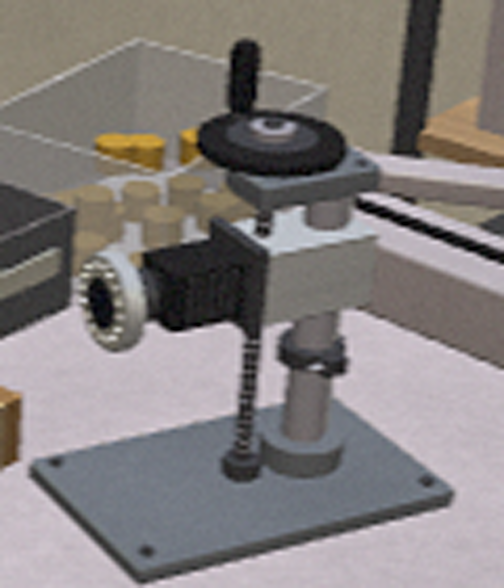

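Run:
```python
from h import *
T=lambda x,y,a=355,b=165:(x/5.5+a-.4,y/5.5+b-.4)
c=[onz("top",*T(*p),.016)[:2] for p in [(147,48),(748,238),(577,558),(40,367)]]
print("plate",c,np.mean(c,0),[np.linalg.norm(c[i]-c[i-1]) for i in range(4)])
for a,b in [(1,0),(2,3)]:
    d=c[b]-c[a]; print("yaw",np.degrees(np.arctan2(d[1],d[0])))
w=onz("top",*T(559,230),.274)[:2]; print("wheel ctr",w, "hub",onz("top",*T(565,226),.278))
k=onz("top",*T(652,102),.326)[:2]; print("crank top",k,np.linalg.norm(k-w))
S=lambda x,y:(x/4.2+305-.4,y/4.2+120-.4)
o1,d1=ray("top",*T(652,102));o2,d2=ray("side",*S(245,46));print("crank tri",tri(o1,d1,o2,d2))
# tray corners top z=.026
c=[onz("top",*T(*p,),.026)[:2] for p in []]
T2=lambda x,y:T(x,y,165,165)
c=[onz("top",*T2(*p),.026)[:2] for p in [(612,35),(692,425),(108,546),(40,155)]]
print("tray",c,np.mean(c,0),[np.linalg.norm(c[i]-c[i-1]) for i in range(4)])
tt=onz("top",*T2(570,332),.075)[:2]; print("tee top",tt)
b=onz("top",*T2(637,290),.039)[:2];print("branch",b, (b-tt),np.degrees(np.arctan2(*(b-tt)[::-1])))
o1,d1=ray("top",*T2(570,332));o2,d2=ray("side",505/4.6+165-.4,88/4.6+250-.4);print(tri(o1,d1,o2,d2))
for n,p in [("coup",(338,175)),("plug",(185,422))]: print(n,onz("top",*T2(*p),.065 if n=="coup" else .039))
```

```text
plate [array([ 0.6166, -0.1896]), array([ 0.5181, -0.4594]), array([ 0.374 , -0.3708]), array([ 0.4681, -0.1323])] [ 0.4942 -0.288 ] [np.float64(0.1591791158860042), np.float64(0.2872043554556425), np.float64(0.16917034757532937), np.float64(0.2564707258925504)]
yaw 69.93938656388846
yaw 68.46093138968713
wheel ctr [ 0.4955 -0.2821] hub [ 0.4964 -0.2829  0.278 ]
crank top [ 0.5327 -0.2982] 0.04054227607006307
crank tri (array([ 0.534 , -0.2993,  0.3219]), np.float64(0.0016168002521151576))
tray [array([0.6303, 0.0826]), array([0.446 , 0.0506]), array([0.3978, 0.3226]), array([0.5821, 0.3545])] [0.5141 0.2026] [np.float64(0.2761815327469294), np.float64(0.18706573971082804), np.float64(0.2762148497669072), np.float64(0.1870665702597988)]
tee top [0.4866 0.1033]
branch [0.5081 0.0739] [ 0.0215 -0.0294] -53.84643160451398
(array([0.4867, 0.1034, 0.0748]), np.float64(0.0003101625600132285))
coup [0.562  0.2075 0.065 ]
plug [0.4534 0.2836 0.039 ]
```

```bash
cat >> h.py <<'E'
def goal(P,yaw_y=None):
    """print shift in tool axes (units of .02m) and yaw turn (units 4deg) to reach P with tool y at world yaw"""
    o=r.get_obs();Rt=R.from_rotvec(o["orientation"]);M=Rt.as_matrix()
    s=Rt.inv().apply(np.array(P)-o["ee_pos"])/.02
    y=np.degrees(np.arctan2(M[1,1],M[0,1]))
    print("t",o["time_s"],"ee",o["ee_pos"],"yaw_y",y,"F",o["contact_force"],"open",o["opening"])
    print("toolz",M[:,2],"shift units",s,"wz units",None if yaw_y is None else -((yaw_y-y+180)%360-180)/4)
E
python3 - <<'E'
from h import *
T=lambda x,y,a=355,b=165:(x/5.5+a-.4,y/5.5+b-.4)
S=lambda x,y:(x/4.2+305-.4,y/4.2+120-.4)
o1,d1=ray("top",*T(183,157));o2,d2=ray("side",*S(104,301));print("lens tri",tri(o1,d1,o2,d2))
O=np.array([.4957,-.2824]);a=np.radians(68.8);X=np.array([np.cos(a),np.sin(a)])
for z in (.1554,.1754):
    print(z,proj("side",[*(O+.125*X),z]),proj("top",[*(O+.125*X),z]),"obs",S(104,301),T(183,157))
goal([.533,-.2985,.40],-29)
E
```

```text
lens tri (array([ 0.5409, -0.17  ,  0.1755]), np.float64(0.0002693505920168442))
0.1554 [327.9979 198.1871] [384.273  194.5739] obs (329.3619047619048, 191.26666666666665) (387.8727272727273, 193.14545454545456)
0.1754 [328.3597 191.7586] [386.0381 193.2369] obs (329.3619047619048, 191.26666666666665) (387.8727272727273, 193.14545454545456)
t 0.15 ee [ 0.1587 -0.5524  0.2309] yaw_y -73.97055498089898 F [-0.0145  0.0825 -0.5232] open 0.08569876378175381
toolz [-0.0002  0.0008 -1.    ] shift units [21.4923 -7.0435 -8.4477] wz units -11.242638745224745
```

Run:
```python
import cv2
t=cv2.imread('pics/top0.png');s=cv2.imread('pics/side0.png')
f=lambda im,a,b,c,d,k:cv2.resize(im[b:d,a:c],None,fx=k,fy=k,interpolation=cv2.INTER_CUBIC)
cv2.imwrite('pics/c5.png',f(t,225,170,295,235,10))
cv2.imwrite('pics/c6.png',f(s,315,150,405,220,8))
```

```text
(no output)
```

View pics/c5.png

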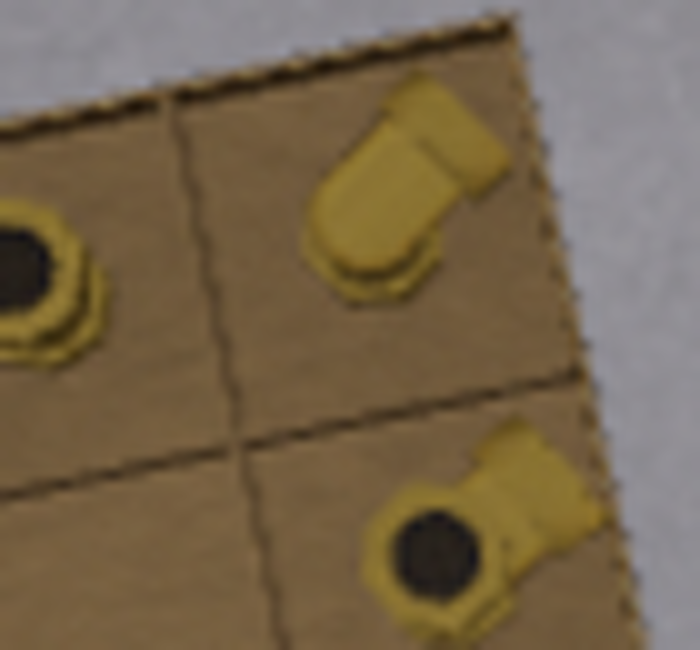

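View pics/c6.png

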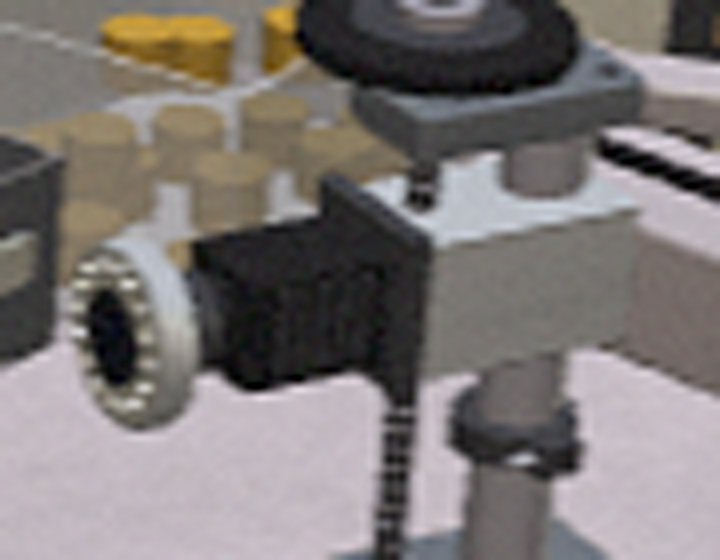

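The carriage reads about 35 mm up (lens z 0.1755), so the crank needs about 1.74 clockwise turns. The candidates for the tee in the top view are:
- brass at (268,225): open top with a half-height branch. This is the tee.
- brass at (265,187): closed elbow.
- brass at (226,197): coupling with no branch.
- green ones at (142,250), (219,298) and (256,290): look-alikes.

The enlarged crop confirms (268,225). The crank comes first.

{"method": "move_arm", "body": {
  "plan": [
    {"z":-1,"wz":-1},
    {"z":-1,"wz":-1},
    {"z":-1,"wz":-1},
    {"z":-1,"wz":-1},
    {"z":-1,"wz":-1}
  ],
  "jaw": -1
}}

```text
validation failed for argument at $.pl...
```

{"method": "move_arm", "body": {
  "plan": [
    {"z":-1,"wz":-1},
    {"z":-1,"wz":-1},
    {"z":-1,"wz":-1},
    {"z":-1,"wz":-1},
    {"wz":-1}
  ]
}}

```text
validation failed for argument at $.pl...
```

Run:
```python
from h import *
goal([.533,-.2985,.40],-29)
```

```text
t 0.15 ee [ 0.1587 -0.5524  0.2309] yaw_y -73.97055498089898 F [-0.0145  0.0825 -0.5232] open 0.08569876378175381
toolz [-0.0002  0.0008 -1.    ] shift units [21.4923 -7.0435 -8.4477] wz units -11.242638745224745
```

{"method": "move_arm", "body": {
  "plan": [
    {"x":0,"y":0,"z":-1,"wx":0,"wy":0,"wz":-1},
    {"x":0,"y":0,"z":-1,"wx":0,"wy":0,"wz":-1},
    {"x":0,"y":0,"z":-1,"wx":0,"wy":0,"wz":-1},
    {"x":0,"y":0,"z":-1,"wx":0,"wy":0,"wz":-1},
    {"x":0,"y":0,"z":-1,"wx":0,"wy":0,"wz":-1}
  ],
  "jaw": -1
}}

```text
time_s: 0.57
ee_pos: [0.1587, -0.5524, 0.3321]
orientation: [-2.985, -0.976, 0.0]
contact_force: [0.6, 0.4, -0.3]
opening: 0.0855
```

{"method": "move_arm", "body": {
  "plan": [
    {"x":0,"y":0,"z":-1,"wx":0,"wy":0,"wz":-1},
    {"x":0,"y":0,"z":-1,"wx":0,"wy":0,"wz":-1},
    {"x":0,"y":0,"z":-1,"wx":0,"wy":0,"wz":-1},
    {"x":0,"y":0,"z":-0.5,"wx":0,"wy":0,"wz":-1},
    {"x":0,"y":0,"z":0,"wx":0,"wy":0,"wz":-1}
  ]
}}

```text
time_s: 0.98
ee_pos: [0.1589, -0.553, 0.4032]
orientation: [2.769, 1.479, -0.001]
contact_force: [0.2, -0.3, -1.1]
opening: 0.0856
```

Run:
```python
from h import *
goal([.533,-.2985,.40],-34)
```

```text
t 0.9833 ee [ 0.1589 -0.553   0.4032] yaw_y -33.78227262767459 F [ 0.2196 -0.3498 -1.0584] open 0.08561397389193076
toolz [ 0.0008 -0.0024 -1.    ] shift units [20.976   8.4716  0.1442] wz units 0.05443184308135329
```

{"method": "move_arm", "body": {
  "plan": [
    {"x":1,"y":0.4,"z":0,"wx":0,"wy":0,"wz":0},
    {"x":1,"y":0.4,"z":0,"wx":0,"wy":0,"wz":0},
    {"x":1,"y":0.4,"z":0,"wx":0,"wy":0,"wz":0},
    {"x":1,"y":0.4,"z":0,"wx":0,"wy":0,"wz":0},
    {"x":1,"y":0.4,"z":0,"wx":0,"wy":0,"wz":0}
  ]
}}

```text
time_s: 1.4
ee_pos: [0.2485, -0.4914, 0.4011]
orientation: [-2.773, -1.475, 0.0]
contact_force: [-0.8, -0.1, -0.3]
opening: 0.0857
```

{"method": "move_arm", "body": {
  "plan": [
    {"x":1,"y":0.4,"z":0,"wx":0,"wy":0,"wz":0},
    {"x":1,"y":0.4,"z":0,"wx":0,"wy":0,"wz":0},
    {"x":1,"y":0.4,"z":0,"wx":0,"wy":0,"wz":0},
    {"x":1,"y":0.4,"z":0,"wx":0,"wy":0,"wz":0},
    {"x":1,"y":0.4,"z":0,"wx":0,"wy":0,"wz":0}
  ]
}}

```text
time_s: 1.82
ee_pos: [0.3376, -0.4307, 0.4012]
orientation: [-2.773, -1.475, 0.0]
contact_force: [-0.0, 0.7, 0.2]
opening: 0.0855
```

{"method": "move_arm", "body": {
  "plan": [
    {"x":1,"y":0.4,"z":0,"wx":0,"wy":0,"wz":0},
    {"x":1,"y":0.4,"z":0,"wx":0,"wy":0,"wz":0},
    {"x":1,"y":0.4,"z":0,"wx":0,"wy":0,"wz":0},
    {"x":1,"y":0.4,"z":0,"wx":0,"wy":0,"wz":0},
    {"x":1,"y":0.4,"z":0,"wx":0,"wy":0,"wz":0}
  ]
}}

```text
time_s: 2.23
ee_pos: [0.4267, -0.3702, 0.4011]
orientation: [-2.773, -1.475, 0.0]
contact_force: [-0.1, -0.7, -0.3]
opening: 0.0855
```

Run:
```python
from h import *
goal([.533,-.2985,.40],-34)
i=r.camera_info("wrist");print(i)
cv2.imwrite('pics/w1.png',r.snapshot("wrist")[:,:,::-1])
```

```text
t 2.2333 ee [ 0.4267 -0.3702  0.4011] yaw_y -33.974386920990945 F [-0.1364 -0.7458 -0.3003] open 0.08546819305888324
toolz [-0.0004  0.0003 -1.    ] shift units [5.9428 2.406  0.0558] wz units 0.00640326975226202
{'intrinsics': array([[325.1923,   0.    , 280.2781],
       [  0.    , 325.1923, 213.1159],
       [  0.    ,   0.    ,   1.    ]]), 'xyz': array([ 0.4661, -0.3124,  0.5433]), 'rotation': array([ 2.7495, -0.8392, -0.1155])}
```

View pics/w1.png

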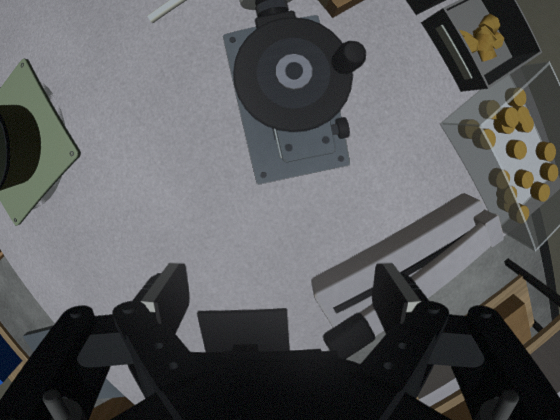

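Run:
```python
from h import *
P=lambda u,v,z:onz("wrist",u,v,z)[:2]
print("hub",P(294,70.5,.278),"wheel",P(292,73.5,.274)); k=P(351,53,.326);print("crank",k)
c=[P(*p,.016) for p in [(223,38),(257,184),(350,163),(319,14)]]
print(c,np.mean(c,0),[np.linalg.norm(c[i]-c[i-1]) for i in range(4)])
for a,b in [(1,0),(2,3)]:
    d=c[b]-c[a]; print("yaw",np.degrees(np.arctan2(d[1],d[0])))
```

```text
hub [ 0.5027 -0.279 ] wheel [ 0.5005 -0.2798]
crank [ 0.536  -0.2942]
[array([ 0.4732, -0.1371]), array([ 0.3829, -0.3702]), array([ 0.5306, -0.4253]), array([ 0.6253, -0.1888])] [ 0.503  -0.2803] [np.float64(0.1607291310448759), np.float64(0.2499836015159625), np.float64(0.15769528387679493), np.float64(0.25477293485326946)]
yaw 68.82948993720592
yaw 68.17590851372414
```

{"method": "move_arm", "body": {
  "plan": [
    {"x":1,"y":0.4,"z":0,"wx":0,"wy":0,"wz":0},
    {"x":1,"y":0.4,"z":0,"wx":0,"wy":0,"wz":0},
    {"x":1,"y":0.4,"z":0,"wx":0,"wy":0,"wz":0},
    {"x":1,"y":0.4,"z":0,"wx":0,"wy":0,"wz":0},
    {"x":1,"y":0.4,"z":0,"wx":0,"wy":0,"wz":0}
  ]
}}

```text
time_s: 2.7
ee_pos: [0.5156, -0.3097, 0.4011]
orientation: [-2.773, -1.475, 0.0]
contact_force: [-0.3, 0.6, 0.5]
opening: 0.0857
```

{"method": "move_arm", "body": {
  "plan": [
    {"x":1,"y":0.36,"z":0,"wx":0,"wy":0,"wz":0},
    {"x":0,"y":0,"z":0,"wx":0,"wy":0,"wz":0}
  ]
}}

```text
time_s: 2.87
ee_pos: [0.5347, -0.2947, 0.4003]
orientation: [-2.768, -1.48, -0.001]
contact_force: [0.3, 0.7, -0.6]
opening: 0.0854
```

Run:
```python
from h import *
goal([.534,-.297,.286],-34)
cv2.imwrite('pics/w2.png',r.snapshot("wrist")[:,:,::-1])
cv2.imwrite('pics/t2.png',r.snapshot("top")[:,:,::-1])
for z in(.28,.326): print(proj("wrist",[.534,-.297,z]))
for y in(-.01,-.0043):pass
```

```text
t 2.8667 ee [ 0.5347 -0.2947  0.4003] yaw_y -33.72847206641633 F [ 0.2637  0.6745 -0.5913] open 0.0854215621914785
toolz [-0.0003  0.0025 -1.    ] shift units [-0.1268  0.0465  5.7158] wz units 0.067881983395921
[280.9046 206.244 ]
[281.0575 222.8625]
```

View pics/w2.png

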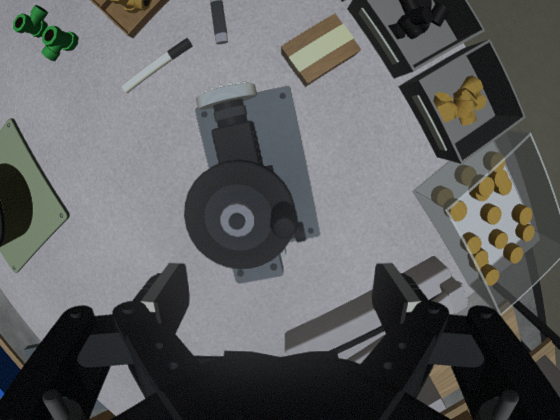

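Run:
```python
from h import *
im=cv2.imread('pics/w2.png'); cv2.imwrite('pics/c7.png',cv2.resize(im[150:280,175:325],None,fx=5,fy=5,interpolation=cv2.INTER_CUBIC))
print(onz("wrist",285,217,.326),onz("wrist",237,221,.278),onz("wrist",240,216,.274))
```

```text
[ 0.5387 -0.295   0.326 ] [ 0.4952 -0.2873  0.278 ] [ 0.4989 -0.2858  0.274 ]
```

View pics/c7.png

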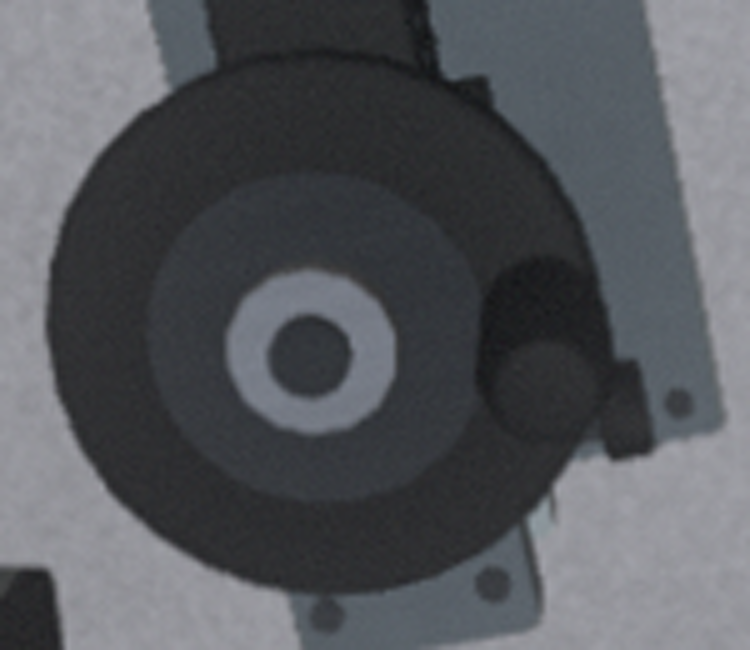

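Run:
```python
from h import *
print(onz("wrist",284.2,227.2,.326),onz("wrist",283.3,212.5,.276),onz("wrist",239.3,214.3,.274),onz("wrist",237,220,.280))
```

```text
[ 0.5341 -0.3009  0.326 ] [ 0.5321 -0.3036  0.276 ] [ 0.4993 -0.2842  0.274 ] [ 0.4963 -0.2862  0.28  ]
```

{"method": "move_arm", "body": {
  "plan": [
    {"x":-0.2,"y":0.08,"z":1,"wx":0,"wy":0,"wz":0},
    {"x":0,"y":0,"z":1,"wx":0,"wy":0,"wz":0},
    {"x":0,"y":0,"z":1,"wx":0,"wy":0,"wz":0},
    {"x":0,"y":0,"z":0.5,"wx":0,"wy":0,"wz":0},
    {"x":0,"y":0,"z":0.5,"wx":0,"wy":0,"wz":0}
  ]
}}

```text
time_s: 3.38
ee_pos: [0.5302, -0.3028, 0.3205]
orientation: [-2.774, -1.474, 0.001]
contact_force: [-0.1, -0.3, -0.4]
opening: 0.0853
```

{"method": "move_arm", "body": {
  "plan": [
    {"x":0,"y":0,"z":0.5,"wx":0,"wy":0,"wz":0},
    {"x":0,"y":0,"z":0.5,"wx":0,"wy":0,"wz":0},
    {"x":0,"y":0,"z":0.5,"wx":0,"wy":0,"wz":0},
    {"x":0,"y":0,"z":0,"wx":0,"wy":0,"wz":0}
  ]
}}

```text
time_s: 3.72
ee_pos: [0.53, -0.3026, 0.2899]
orientation: [-2.773, -1.473, 0.003]
contact_force: [0.2, -0.1, -0.7]
opening: 0.0856
```

Run:
```python
from h import *
goal([.5337,-.299,.287],-34)
im=r.snapshot("wrist")[:,:,::-1]
cv2.imwrite('pics/w3.png',im)
```

```text
t 3.7167 ee [ 0.53   -0.3026  0.2899] yaw_y -34.02880820216004 F [ 0.1727 -0.0971 -0.7237] open 0.08556726821638179
toolz [-0.0023  0.0007 -1.    ] shift units [0.2507 0.0536 0.1422] wz units -0.007202050540008997
```

View pics/w3.png

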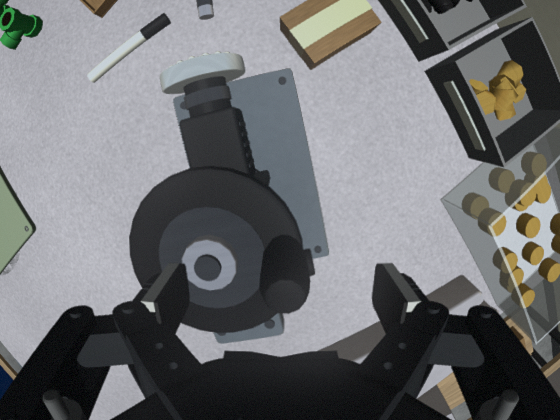

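{"method": "move_arm", "body": {
  "plan": [
    {"x":0.25,"y":0.05,"z":0.15,"wx":0,"wy":0,"wz":0},
    {"x":0,"y":0,"z":0,"wx":0,"wy":0,"wz":0}
  ]
}}

```text
time_s: 3.93
ee_pos: [0.5353, -0.2978, 0.2885]
orientation: [-2.773, -1.476, -0.001]
contact_force: [-0.3, 0.4, 0.7]
opening: 0.0853
```

{"method": "move_arm", "body": {
  "plan": [
    {"x":0,"y":0,"z":0,"wx":0,"wy":0,"wz":0},
    {"x":0,"y":0,"z":0,"wx":0,"wy":0,"wz":0},
    {"x":0,"y":0,"z":0,"wx":0,"wy":0,"wz":0},
    {"x":0,"y":0,"z":0,"wx":0,"wy":0,"wz":0},
    {"x":0,"y":0,"z":0,"wx":0,"wy":0,"wz":0}
  ],
  "jaw": 1
}}

```text
time_s: 4.35
ee_pos: [0.5348, -0.2984, 0.2884]
orientation: [-2.773, -1.476, -0.0]
contact_force: [0.5, 0.4, 0.4]
opening: 0.0254
```

{"method": "move_arm", "body": {
  "plan": [
    {"x":0,"y":0,"z":0,"wx":0,"wy":0,"wz":0},
    {"x":0,"y":0,"z":0,"wx":0,"wy":0,"wz":0},
    {"x":0,"y":0,"z":0,"wx":0,"wy":0,"wz":0},
    {"x":0,"y":0,"z":0,"wx":0,"wy":0,"wz":0},
    {"x":0,"y":0,"z":0,"wx":0,"wy":0,"wz":0}
  ]
}}

```text
time_s: 4.77
ee_pos: [0.5349, -0.2984, 0.2885]
orientation: [2.773, 1.475, 0.0]
contact_force: [-1.5, 0.6, 5.2]
opening: 0.0194
```

Run:
```python
from h import *
goal([.5337,-.299,.287],-34)
im=r.snapshot("wrist")[:,:,::-1]
cv2.imwrite('pics/w4.png',im)
```

```text
t 4.7667 ee [ 0.5349 -0.2984  0.2885] yaw_y -33.97437602346463 F [-1.4605  0.5568  5.199 ] open 0.01940533749936751
toolz [ 0.0003 -0.0001 -1.    ] shift units [-0.0564 -0.0333  0.0751] wz units 0.006405994133842796
```

View pics/w4.png

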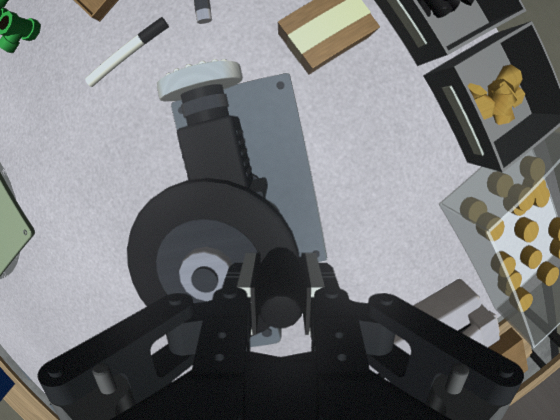

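```bash
cat > arc.py <<'E'
import sys,json
from h import *
def arc(C,a0,n,step,rad=.04):
    """rows from current ee to circle points a0-step*k (deg, world), rounded cumulatively"""
    o=r.get_obs();Rt=R.from_rotvec(o["orientation"]);p0=o["ee_pos"]
    acc=np.zeros(2);rows=[]
    for k in range(1,n+1):
        a=np.radians(a0-step*k);P=np.array([C[0]+rad*np.cos(a),C[1]+rad*np.sin(a),p0[2]])
        s=Rt.inv().apply(P-p0)[:2]/.02
        d=np.round(s-acc,2);acc+=d;rows.append(d)
    for k in range(0,n,5): print(k,[tuple(map(float,d)) for d in rows[k:k+5]])
E
python3 - <<'E'
from arc import *
C=r.get_obs()["ee_pos"][:2]-.04*np.array([np.cos(np.radians(-22)),np.sin(np.radians(-22))]);print(C)
arc(C,-22,42,15)
E
```

```text
[ 0.4978 -0.2835]
0 [(-0.52, 0.04), (-0.51, -0.09), (-0.47, -0.23), (-0.4, -0.34), (-0.3, -0.43)]
5 [(-0.17, -0.49), (-0.04, -0.52), (0.09, -0.52), (0.23, -0.47), (0.34, -0.39)]
10 [(0.43, -0.3), (0.49, -0.17), (0.52, -0.04), (0.51, 0.09), (0.48, 0.23)]
15 [(0.39, 0.34), (0.3, 0.43), (0.17, 0.49), (0.04, 0.52), (-0.09, 0.51)]
20 [(-0.23, 0.47), (-0.34, 0.4), (-0.43, 0.3), (-0.49, 0.17), (-0.52, 0.04)]
25 [(-0.51, -0.09), (-0.47, -0.23), (-0.4, -0.34), (-0.3, -0.43), (-0.17, -0.49)]
30 [(-0.04, -0.52), (0.09, -0.52), (0.23, -0.47), (0.34, -0.39), (0.43, -0.3)]
35 [(0.49, -0.17), (0.52, -0.04), (0.51, 0.09), (0.48, 0.23), (0.39, 0.34)]
40 [(0.3, 0.43), (0.17, 0.49)]
```

{"method": "move_arm", "body": {
  "plan": [
    {"x":-0.52,"y":0.04,"z":0,"wx":0,"wy":0,"wz":0},
    {"x":-0.51,"y":-0.09,"z":0,"wx":0,"wy":0,"wz":0},
    {"x":-0.47,"y":-0.23,"z":0,"wx":0,"wy":0,"wz":0}
  ]
}}

```text
time_s: 5.07
ee_pos: [0.5134, -0.3203, 0.2885]
orientation: [-2.773, -1.476, -0.001]
contact_force: [-2.2, 8.6, 7.3]
opening: 0.0191
```

{"method": "move_arm", "body": {
  "plan": [
    {"x":-0.4,"y":-0.34,"z":0,"wx":0,"wy":0,"wz":0},
    {"x":-0.3,"y":-0.43,"z":0,"wx":0,"wy":0,"wz":0},
    {"x":0,"y":0,"z":0,"wx":0,"wy":0,"wz":0}
  ]
}}

```text
time_s: 5.32
ee_pos: [0.4914, -0.3227, 0.2885]
orientation: [-2.773, -1.474, -0.0]
contact_force: [-1.8, 2.9, 2.3]
opening: 0.0196
```

Run:
```python
from h import *
o=r.get_obs();print(o["ee_pos"],o["contact_force"],o["moment"],o["opening"])
C=np.array([.4978,-.2835]);d=o["ee_pos"][:2]-C;print(np.linalg.norm(d),np.degrees(np.arctan2(d[1],d[0])))
cv2.imwrite('pics/w5.png',r.snapshot("wrist")[:,:,::-1])
```

```text
[ 0.4914 -0.3227  0.2885] [-1.8204  2.9091  2.2785] [ 0.7206  0.3365 -0.0299] 0.019624840023033337
0.03975259413544496 -99.25607858775037
```

View pics/w5.png

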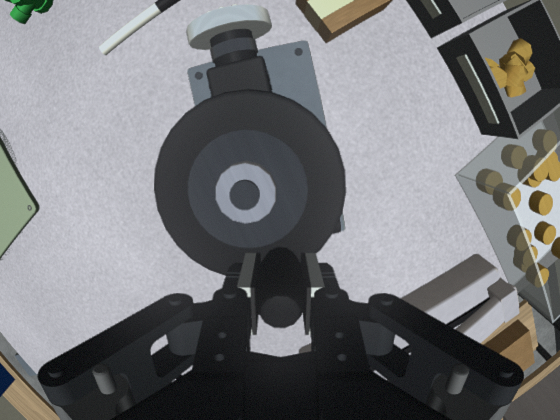

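The crank turns with very little force, so I'll continue round.

{"method": "move_arm", "body": {
  "plan": [
    {"x":-0.17,"y":-0.49,"z":0,"wx":0,"wy":0,"wz":0},
    {"x":-0.04,"y":-0.52,"z":0,"wx":0,"wy":0,"wz":0},
    {"x":0.09,"y":-0.52,"z":0,"wx":0,"wy":0,"wz":0},
    {"x":0.23,"y":-0.47,"z":0,"wx":0,"wy":0,"wz":0},
    {"x":0.34,"y":-0.39,"z":0,"wx":0,"wy":0,"wz":0}
  ]
}}

```text
time_s: 5.78
ee_pos: [0.4581, -0.289, 0.2885]
orientation: [2.773, 1.474, 0.002]
contact_force: [7.9, -0.2, 2.2]
opening: 0.0194
```

{"method": "move_arm", "body": {
  "plan": [
    {"x":0.43,"y":-0.3,"z":0,"wx":0,"wy":0,"wz":0},
    {"x":0.49,"y":-0.17,"z":0,"wx":0,"wy":0,"wz":0},
    {"x":0.52,"y":-0.04,"z":0,"wx":0,"wy":0,"wz":0},
    {"x":0.51,"y":0.09,"z":0,"wx":0,"wy":0,"wz":0},
    {"x":0.48,"y":0.23,"z":0,"wx":0,"wy":0,"wz":0}
  ]
}}

```text
time_s: 6.2
ee_pos: [0.4829, -0.2459, 0.2885]
orientation: [2.773, 1.476, -0.0]
contact_force: [1.3, -8.5, 5.3]
opening: 0.0195
```

{"method": "move_arm", "body": {
  "plan": [
    {"x":0.39,"y":0.34,"z":0,"wx":0,"wy":0,"wz":0},
    {"x":0.3,"y":0.43,"z":0,"wx":0,"wy":0,"wz":0},
    {"x":0.17,"y":0.49,"z":0,"wx":0,"wy":0,"wz":0},
    {"x":0.04,"y":0.52,"z":0,"wx":0,"wy":0,"wz":0},
    {"x":-0.09,"y":0.51,"z":0,"wx":0,"wy":0,"wz":0}
  ]
}}

```text
time_s: 6.62
ee_pos: [0.5299, -0.2588, 0.2884]
orientation: [2.773, 1.476, -0.002]
contact_force: [-10.1, -5.6, 11.4]
opening: 0.0197
```

Run:
```python
from h import *
o=r.get_obs();print(o["ee_pos"],o["orientation"],o["contact_force"],o["moment"],o["opening"],o["joints"])
C=np.array([.4978,-.2835]);d=o["ee_pos"][:2]-C;print(np.linalg.norm(d),np.degrees(np.arctan2(d[1],d[0])))
cv2.imwrite('pics/s5.png',r.snapshot("side")[100:240,280:460,::-1].repeat(4,0).repeat(4,1))
```

```text
[ 0.5299 -0.2588  0.2884] [ 2.7733  1.4758 -0.0023] [-10.1043  -5.6319  11.4338] [-1.187   2.2474 -0.0069] 0.01967106240967425 [ 0.5083  0.6806 -0.2282  1.3239  0.1574  1.1555 -0.3271]
0.04053253116503999 37.53520210669024
```

View pics/s5.png

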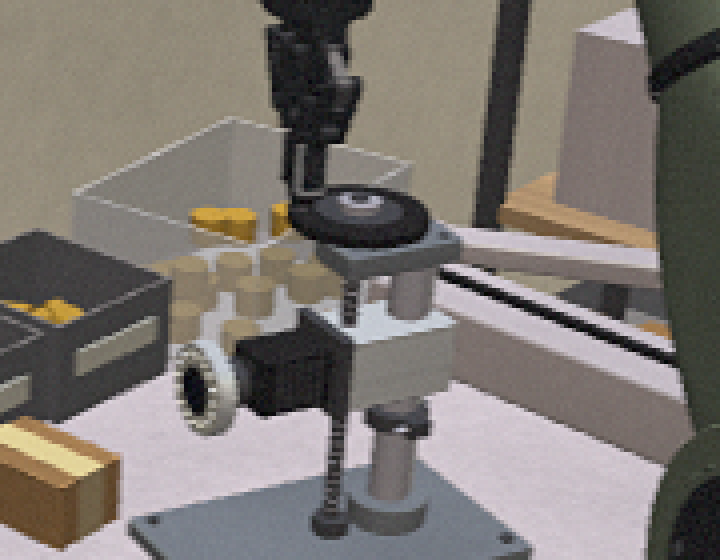

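Run:
```python
from arc import *
arc((.4972,-.284),38,22,15)
```

```text
0 [(-0.24, 0.36), (-0.34, 0.39), (-0.43, 0.3), (-0.49, 0.17), (-0.52, 0.05)]
5 [(-0.52, -0.1), (-0.47, -0.22), (-0.4, -0.34), (-0.29, -0.43), (-0.18, -0.5)]
10 [(-0.04, -0.52), (0.1, -0.51), (0.22, -0.47), (0.34, -0.4), (0.43, -0.29)]
15 [(0.49, -0.18), (0.52, -0.04), (0.52, 0.1), (0.47, 0.22), (0.4, 0.34)]
20 [(0.29, 0.43), (0.18, 0.49)]
```

{"method": "move_arm", "body": {
  "plan": [
    {"x":-0.24,"y":0.38,"z":0,"wx":0,"wy":0,"wz":0},
    {"x":-0.34,"y":0.39,"z":0,"wx":0,"wy":0,"wz":0},
    {"x":-0.43,"y":0.3,"z":0,"wx":0,"wy":0,"wz":0},
    {"x":-0.49,"y":0.17,"z":0,"wx":0,"wy":0,"wz":0},
    {"x":-0.52,"y":0.05,"z":0,"wx":0,"wy":0,"wz":0}
  ]
}}

```text
time_s: 7.08
ee_pos: [0.5303, -0.3065, 0.2885]
orientation: [2.771, 1.476, 0.004]
contact_force: [4.0, -1.0, 7.0]
opening: 0.0196
```

{"method": "move_arm", "body": {
  "plan": [
    {"x":-0.52,"y":-0.1,"z":0,"wx":0,"wy":0,"wz":0},
    {"x":-0.47,"y":-0.22,"z":0,"wx":0,"wy":0,"wz":0},
    {"x":-0.4,"y":-0.34,"z":0,"wx":0,"wy":0,"wz":0},
    {"x":-0.29,"y":-0.43,"z":0,"wx":0,"wy":0,"wz":0},
    {"x":-0.18,"y":-0.5,"z":0,"wx":0,"wy":0,"wz":0}
  ]
}}

```text
time_s: 7.5
ee_pos: [0.4815, -0.3199, 0.2884]
orientation: [2.773, 1.475, 0.001]
contact_force: [3.7, 3.6, 8.7]
opening: 0.0196
```

{"method": "move_arm", "body": {
  "plan": [
    {"x":-0.04,"y":-0.52,"z":0,"wx":0,"wy":0,"wz":0},
    {"x":0.1,"y":-0.51,"z":0,"wx":0,"wy":0,"wz":0},
    {"x":0.22,"y":-0.47,"z":0,"wx":0,"wy":0,"wz":0},
    {"x":0.34,"y":-0.4,"z":0,"wx":0,"wy":0,"wz":0},
    {"x":0.43,"y":-0.29,"z":0,"wx":0,"wy":0,"wz":0}
  ]
}}

```text
time_s: 7.92
ee_pos: [0.458, -0.2771, 0.2885]
orientation: [2.772, 1.476, 0.004]
contact_force: [16.3, -4.6, 0.9]
opening: 0.0191
```

Run:
```python
from arc import *
o=r.get_obs();print(o["ee_pos"],o["contact_force"],o["moment"],o["opening"])
C=np.array([.4972,-.284]);d=o["ee_pos"][:2]-C;print(np.linalg.norm(d),np.degrees(np.arctan2(d[1],d[0])))
```

```text
[ 0.458  -0.2771  0.2885] [16.3123 -4.5845  0.8567] [-0.977  -3.4627  0.0185] 0.01908947836869875
0.03979061668425758 169.97412515474966
```

{"method": "move_arm", "body": {
  "plan": [
    {"x":0.5,"y":-0.16,"z":0,"wx":0,"wy":0,"wz":0},
    {"x":0.52,"y":-0.04,"z":0,"wx":0,"wy":0,"wz":0},
    {"x":0.52,"y":0.1,"z":0,"wx":0,"wy":0,"wz":0},
    {"x":0.47,"y":0.22,"z":0,"wx":0,"wy":0,"wz":0},
    {"x":0.4,"y":0.34,"z":0,"wx":0,"wy":0,"wz":0}
  ]
}}

```text
time_s: 8.33
ee_pos: [0.4921, -0.2433, 0.2884]
orientation: [2.772, 1.474, -0.001]
contact_force: [-0.1, -13.3, 6.3]
opening: 0.0191
```

Run:
```python
from arc import *
o=r.get_obs();print(o["ee_pos"],o["contact_force"],o["moment"],o["opening"])
C=np.array([.4974,-.284]);d=o["ee_pos"][:2]-C;a=np.degrees(np.arctan2(d[1],d[0]));print(np.linalg.norm(d),a)
arc(C,a,10,5)
```

```text
[ 0.4921 -0.2433  0.2884] [ -0.1146 -13.2771   6.2785] [-3.0061 -0.1463  0.0174] 0.01913129942302371
0.041064313382908633 97.45939056953958
0 [(0.07, 0.17), (0.1, 0.15), (0.08, 0.15), (0.07, 0.16), (0.06, 0.16)]
5 [(0.04, 0.17), (0.03, 0.17), (0.01, 0.18), (-0.0, 0.17), (-0.02, 0.18)]
```

{"method": "move_arm", "body": {
  "plan": [
    {"x":0.07,"y":0.17,"z":0,"wx":0,"wy":0,"wz":0},
    {"x":0.1,"y":0.15,"z":0,"wx":0,"wy":0,"wz":0},
    {"x":0.08,"y":0.15,"z":0,"wx":0,"wy":0,"wz":0},
    {"x":0.07,"y":0.16,"z":0,"wx":0,"wy":0,"wz":0},
    {"x":0,"y":0,"z":0,"wx":0,"wy":0,"wz":0}
  ]
}}

```text
time_s: 8.75
ee_pos: [0.5064, -0.2441, 0.2884]
orientation: [2.773, 1.477, 0.001]
contact_force: [2.2, 0.0, 10.0]
opening: 0.0195
```

Run:
```python
from arc import *
o=r.get_obs();print(o["ee_pos"],o["contact_force"],o["moment"],o["opening"])
C=np.array([.4974,-.284]);d=o["ee_pos"][:2]-C;a=np.degrees(np.arctan2(d[1],d[0]));print(np.linalg.norm(d),a)
arc(C,a,5,3)
```

```text
[ 0.5064 -0.2441  0.2884] [2.2242 0.0271 9.9666] [ 0.0296 -0.3892  0.0546] 0.01948841138510582
0.04088541443339729 77.24176128105672
0 [(-0.01, 0.11), (0.03, 0.1), (0.03, 0.11), (0.02, 0.1), (0.01, 0.1)]
```

{"method": "move_arm", "body": {
  "plan": [
    {"x":0.01,"y":0.1,"z":0,"wx":0,"wy":0,"wz":0},
    {"x":0.03,"y":0.1,"z":0,"wx":0,"wy":0,"wz":0},
    {"x":0,"y":0,"z":0,"wx":0,"wy":0,"wz":0}
  ]
}}

```text
time_s: 9.0
ee_pos: [0.5101, -0.2452, 0.2884]
orientation: [-2.772, -1.477, -0.002]
contact_force: [2.6, 3.6, 9.9]
opening: 0.0195
```

{"method": "move_arm", "body": {
  "plan": [
    {"x":0.02,"y":0.1,"z":0,"wx":0,"wy":0,"wz":0},
    {"x":0,"y":0,"z":0,"wx":0,"wy":0,"wz":0},
    {"x":0,"y":0,"z":0,"wx":0,"wy":0,"wz":0}
  ]
}}

```text
time_s: 9.25
ee_pos: [0.512, -0.2458, 0.2884]
orientation: [-2.772, -1.477, -0.002]
contact_force: [2.2, 4.3, 9.5]
opening: 0.0193
```

{"method": "move_arm", "body": {
  "plan": [
    {"x":0.02,"y":0.1,"z":0,"wx":0,"wy":0,"wz":0},
    {"x":0,"y":0,"z":0,"wx":0,"wy":0,"wz":0},
    {"x":0,"y":0,"z":0,"wx":0,"wy":0,"wz":0}
  ]
}}

```text
time_s: 9.5
ee_pos: [0.5128, -0.2462, 0.2884]
orientation: [-2.77, -1.476, 0.0]
contact_force: [-6.6, 8.1, 14.5]
opening: 0.0193
```

{"method": "move_arm", "body": {
  "plan": [
    {"x":-0.02,"y":0.1,"z":0,"wx":0,"wy":0,"wz":0},
    {"x":0,"y":0,"z":0,"wx":0,"wy":0,"wz":0},
    {"x":0,"y":0,"z":0,"wx":0,"wy":0,"wz":0}
  ]
}}

```text
time_s: 9.75
ee_pos: [0.513, -0.2463, 0.2883]
orientation: [-2.767, -1.475, 0.003]
contact_force: [-17.7, 16.5, 20.7]
opening: 0.0191
```

Run:
```python
from arc import *
o=r.get_obs();print(o["ee_pos"],o["contact_force"],o["moment"],o["opening"])
C=np.array([.4974,-.284]);d=o["ee_pos"][:2]-C;a=np.degrees(np.arctan2(d[1],d[0]));print(np.linalg.norm(d),a)
im=r.snapshot("side")[:,:,::-1]
cv2.imwrite('pics/s6.png',cv2.resize(im[130:230,300:440],None,fx=5,fy=5,interpolation=cv2.INTER_CUBIC))
```

```text
[ 0.513  -0.2463  0.2883] [-17.7359  16.5212  20.6889] [ 3.6358  3.992  -0.0193] 0.01907300576792583
0.04078422212808526 67.46271616877615
```

View pics/s6.png

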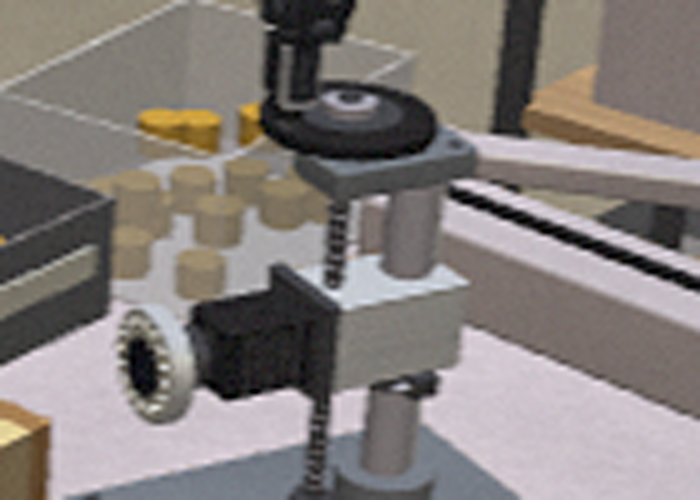

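The stop is felt: force rises and motion ceases with the crank at the stand's +x side, and the block sits on the collar. I'll relax and release.

{"method": "move_arm", "body": {
  "plan": [
    {"x":0,"y":-0.12,"z":0,"wx":0,"wy":0,"wz":0},
    {"x":0,"y":0,"z":0,"wx":0,"wy":0,"wz":0}
  ]
}}

```text
time_s: 9.97
ee_pos: [0.5127, -0.2462, 0.2884]
orientation: [-2.771, -1.477, -0.001]
contact_force: [-2.8, 8.1, 11.3]
opening: 0.0196
```

{"method": "move_arm", "body": {
  "plan": [
    {"x":0,"y":0,"z":0,"wx":0,"wy":0,"wz":0},
    {"x":0,"y":0,"z":0,"wx":0,"wy":0,"wz":0},
    {"x":0,"y":0,"z":0,"wx":0,"wy":0,"wz":0},
    {"x":0,"y":0,"z":0,"wx":0,"wy":0,"wz":0},
    {"x":0,"y":0,"z":0,"wx":0,"wy":0,"wz":0}
  ],
  "jaw": -1
}}

```text
time_s: 10.38
ee_pos: [0.512, -0.2479, 0.2881]
orientation: [-2.773, -1.475, 0.0]
contact_force: [-0.6, 0.2, -0.1]
opening: 0.0783
```

{"method": "move_arm", "body": {
  "plan": [
    {"x":0,"y":0,"z":-0.5,"wx":0,"wy":0,"wz":0},
    {"x":0,"y":0,"z":-1,"wx":0,"wy":0,"wz":0},
    {"x":0,"y":0,"z":-1,"wx":0,"wy":0,"wz":0},
    {"x":0,"y":0,"z":-1,"wx":0,"wy":0,"wz":0},
    {"x":0,"y":0,"z":-1,"wx":0,"wy":0,"wz":0}
  ]
}}

```text
time_s: 10.8
ee_pos: [0.5118, -0.2479, 0.3793]
orientation: [-2.773, -1.475, 0.0]
contact_force: [-0.4, 0.2, 0.3]
opening: 0.0854
```

Run:
```python
from arc import *
goal([.48,.08,.38],36)
im=r.snapshot("side")[:,:,::-1]
cv2.imwrite('pics/s7.png',cv2.resize(im[130:230,300:440],None,fx=5,fy=5,interpolation=cv2.INTER_CUBIC))
im=r.snapshot("top")[:,:,::-1];cv2.imwrite('pics/t7.png',im)
```

```text
t 10.8 ee [ 0.5118 -0.2479  0.3793] yaw_y -33.97707466849577 F [-0.351   0.2044  0.3052] open 0.08541884236336997
toolz [-0.0001  0.0002 -1.    ] shift units [ 12.709  -10.481   -0.0329] wz units -17.49426866712394
```

View pics/s7.png

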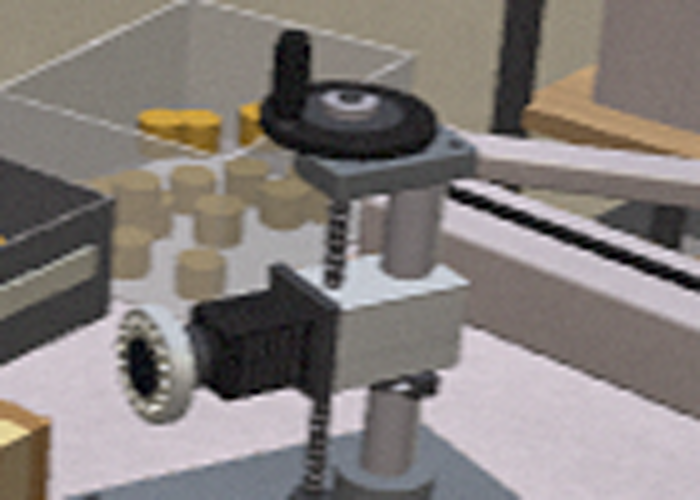

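{"method": "move_arm", "body": {
  "plan": [
    {"x":0.97,"y":-0.8,"z":0,"wx":0,"wy":0,"wz":0},
    {"x":0.97,"y":-0.8,"z":0,"wx":0,"wy":0,"wz":0},
    {"x":0.97,"y":-0.8,"z":0,"wx":0,"wy":0,"wz":0},
    {"x":0.97,"y":-0.8,"z":0,"wx":0,"wy":0,"wz":0},
    {"x":0.97,"y":-0.8,"z":0,"wx":0,"wy":0,"wz":0}
  ]
}}

```text
time_s: 11.32
ee_pos: [0.4994, -0.1217, 0.3778]
orientation: [-2.773, -1.475, 0.001]
contact_force: [1.1, 0.2, 0.5]
opening: 0.0856
```

{"method": "move_arm", "body": {
  "plan": [
    {"x":0.97,"y":-0.8,"z":0,"wx":0,"wy":0,"wz":0},
    {"x":0.97,"y":-0.8,"z":0,"wx":0,"wy":0,"wz":0},
    {"x":0.97,"y":-0.8,"z":0,"wx":0,"wy":0,"wz":0},
    {"x":0.97,"y":-0.8,"z":0,"wx":0,"wy":0,"wz":0},
    {"x":0.97,"y":-0.8,"z":0,"wx":0,"wy":0,"wz":0}
  ]
}}

```text
time_s: 11.73
ee_pos: [0.4872, 0.0035, 0.3779]
orientation: [-2.773, -1.475, 0.001]
contact_force: [0.8, 0.2, -0.0]
opening: 0.0856
```

{"method": "move_arm", "body": {
  "plan": [
    {"x":0.97,"y":-0.8,"z":0,"wx":0,"wy":0,"wz":0},
    {"x":0.97,"y":-0.8,"z":0,"wx":0,"wy":0,"wz":0},
    {"x":0.97,"y":-0.8,"z":0,"wx":0,"wy":0,"wz":0},
    {"x":0,"y":0,"z":0,"wx":0,"wy":0,"wz":-1},
    {"x":0,"y":0,"z":0,"wx":0,"wy":0,"wz":-1}
  ]
}}

```text
time_s: 12.15
ee_pos: [0.48, 0.0788, 0.3778]
orientation: [-2.659, -1.672, 0.001]
contact_force: [1.0, -0.2, 0.2]
opening: 0.0851
```

{"method": "move_arm", "body": {
  "plan": [
    {"x":0,"y":0,"z":0,"wx":0,"wy":0,"wz":-1},
    {"x":0,"y":0,"z":0,"wx":0,"wy":0,"wz":-1},
    {"x":0,"y":0,"z":0,"wx":0,"wy":0,"wz":-1},
    {"x":0,"y":0,"z":0,"wx":0,"wy":0,"wz":-1},
    {"x":0,"y":0,"z":0,"wx":0,"wy":0,"wz":-1}
  ]
}}

```text
time_s: 12.57
ee_pos: [0.4802, 0.0774, 0.3778]
orientation: [-2.33, -2.106, 0.001]
contact_force: [0.2, 0.4, -0.5]
opening: 0.0853
```

{"method": "move_arm", "body": {
  "plan": [
    {"x":0,"y":0,"z":0,"wx":0,"wy":0,"wz":-1},
    {"x":0,"y":0,"z":0,"wx":0,"wy":0,"wz":-1},
    {"x":0,"y":0,"z":0,"wx":0,"wy":0,"wz":-1},
    {"x":0,"y":0,"z":0,"wx":0,"wy":0,"wz":-1},
    {"x":0,"y":0,"z":0,"wx":0,"wy":0,"wz":-1}
  ]
}}

```text
time_s: 12.98
ee_pos: [0.4802, 0.0774, 0.3778]
orientation: [-1.929, -2.479, 0.001]
contact_force: [-0.6, -0.7, -0.1]
opening: 0.0853
```

{"method": "move_arm", "body": {
  "plan": [
    {"x":0,"y":0,"z":1,"wx":0,"wy":0,"wz":-1},
    {"x":0,"y":0,"z":1,"wx":0,"wy":0,"wz":-1},
    {"x":0,"y":0,"z":1,"wx":0,"wy":0,"wz":-1},
    {"x":0,"y":0,"z":1,"wx":0,"wy":0,"wz":-1},
    {"x":0,"y":0,"z":0,"wx":0,"wy":0,"wz":-1}
  ]
}}

```text
time_s: 13.4
ee_pos: [0.4791, 0.077, 0.295]
orientation: [-1.467, -2.774, 0.004]
contact_force: [-0.8, 0.0, -0.9]
opening: 0.0854
```

{"method": "move_arm", "body": {
  "plan": [
    {"x":0,"y":0,"z":0,"wx":0,"wy":0,"wz":-0.5},
    {"x":0,"y":0,"z":0,"wx":0,"wy":0,"wz":0}
  ]
}}

```text
time_s: 13.57
ee_pos: [0.4801, 0.0774, 0.2976]
orientation: [-1.422, -2.8, 0.0]
contact_force: [0.3, -1.1, 0.4]
opening: 0.0857
```

Run:
```python
from arc import *
goal([.4866,.1033,.20],36)
i=r.camera_info("wrist");im=r.snapshot("wrist")[:,:,::-1]
cv2.imwrite('pics/w8.png',im)
print(i,proj("wrist",[.4866,.1033,.075],i))
```

```text
t 13.5667 ee [0.4801 0.0774 0.2976] yaw_y 36.133958472050466 F [ 0.3315 -1.1295  0.433 ] open 0.0857262205330914
toolz [-0.0012  0.0003 -1.    ] shift units [0.8522 1.0308 4.882 ] wz units 0.03348961801261652
{'intrinsics': array([[325.1923,   0.    , 280.2781],
       [  0.    , 325.1923, 213.1159],
       [  0.    ,   0.    ,   1.    ]]), 'xyz': array([0.4402, 0.1336, 0.4399]), 'rotation': array([2.7337, 0.8927, 0.1235])} [297.7575 169.0665]
```

View pics/w8.png

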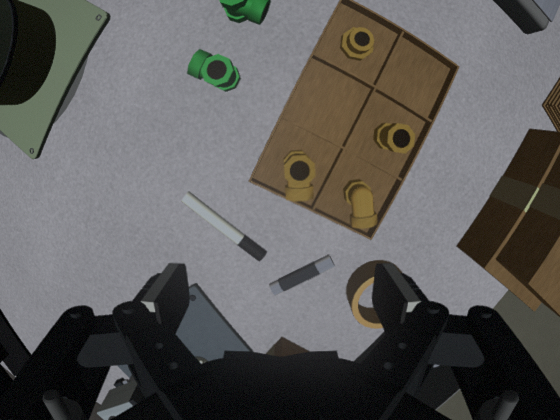

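Run:
```python
import cv2
im=cv2.imread('pics/w8.png');cv2.imwrite('pics/c8.png',cv2.resize(im[135:215,255:345],None,fx=8,fy=8,interpolation=cv2.INTER_CUBIC))
```

```text
(no output)
```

View pics/c8.png

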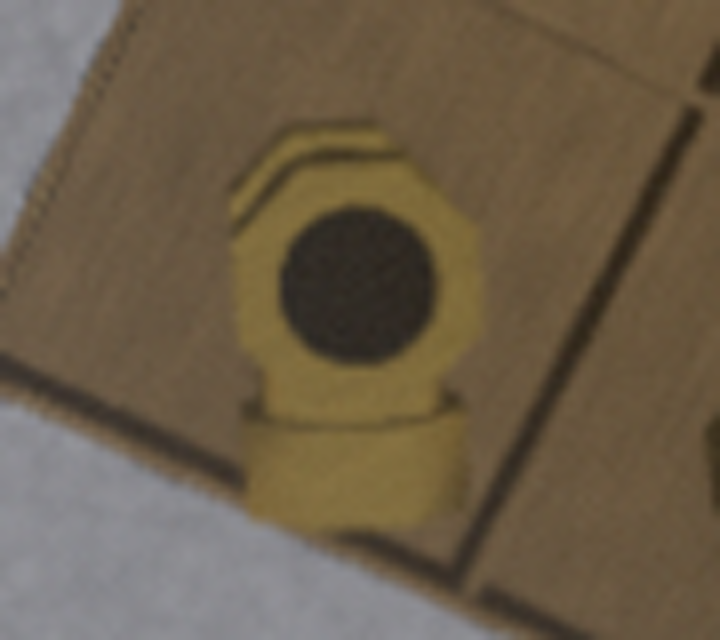

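Run:
```python
from h import *
t=onz("wrist",299.3,170.1,.075);print(t)
for z in(.039,.05):
    b=onz("wrist",299.1,193.2,z);d=b-t;print(z,b,np.hypot(*d[:2]),np.degrees(np.arctan2(d[1],d[0])))
def pj(P): return (proj("wrist",P)-[255,135])*8+3.5
for yaw in(-56,-54,-52,-50):
    a=np.radians(yaw);X=np.array([np.cos(a),np.sin(a),0]);Y=np.array([-X[1],X[0],0])
    m=np.array([t[0],t[1],.039])
    print(yaw,[pj(m+X*x+Y*y) for x,y in((22,17.5),(22,-17.5),(40,17.5),(40,-17.5)) for x,y in[(x/1e3,y/1e3)]])
    top=np.array([t[0],t[1],.075]);print("  top +-y",pj(top+Y*.0175),pj(top-Y*.0175))
```

```text
[0.489  0.1034 0.075 ]
0.039 [0.5112 0.0766 0.039 ] 0.03479484773528615 -50.31709084323296
0.05 [0.5093 0.0782 0.05  ] 0.032352404226629355 -51.19225940820178
-56 [array([449.2361, 394.1296]), array([226.7234, 385.7351]), array([442.8517, 505.4639]), array([222.5167, 497.5456])]
  top +-y [480.6482 289.4645] [234.3974 279.6275]
-54 [array([454.2387, 390.4287]), array([231.5488, 389.6511]), array([451.7484, 501.8957]), array([231.2648, 501.4602])]
  top +-y [480.8089 285.2211] [234.3121 283.8898]
-52 [array([459.1109, 386.5589]), array([236.5073, 393.3975]), array([460.5189, 498.0281]), array([240.1414, 505.0733])]
  top +-y [480.82   280.9742] [234.3776 288.1503]
-50 [array([463.847 , 382.5248]), array([241.593 , 396.9702]), array([469.1531, 493.8654]), array([249.1363, 508.381 ])]
  top +-y [480.6815 276.729 ] [234.5935 292.4037]
```

Run:
```python
from h import *
c=[onz("wrist",*p,.026)[:2] for p in [(249,180),(373,238),(458,66)]]
print(c);
for a,b in((1,0),(1,2)):
    d=c[b]-c[a];print(np.linalg.norm(d),np.degrees(np.arctan2(d[1],d[0])))
t7=cv2.imread('pics/t7.png')
t=np.array([437,553])/10+[225,170]-.45
P=onz("top",*t,.075)
for q in((540,488),(540,484),(536,488)):
    for z in (.039,.048):
        b=onz("top",*(np.array(q)/10+[225,170]-.45),z);d=b-P;print(np.hypot(*d[:2]),np.degrees(np.arctan2(d[1],d[0])))
# top fitting of gold mask around tee
im=cv2.imread('pics/top0.png');hsv=cv2.cvtColor(im,cv2.COLOR_BGR2HSV)
m=cv2.inRange(hsv,(15,120,60),(35,255,255));cv2.imwrite('pics/m.png',cv2.resize(np.hstack([im[170:240,225:295],cv2.cvtColor(m,8)[170:240,225:295]]),None,fx=5.5,fy=5.5,interpolation=0))
```

```text
[array([0.4506, 0.0507]), array([0.6354, 0.0853]), array([0.5841, 0.3548])]
0.18801446275283265 -169.38954004274882
0.27431547065402734 100.76168064362713
0.03088897575922284 -52.64311108513403
0.030581441686477424 -54.27303690356867
0.03153728124155346 -51.207337794784856
0.031202599085654037 -52.800697273527874
0.030110603584726888 -51.42854677711867
0.029791009120646944 -53.09815714468861
```

View pics/m.png

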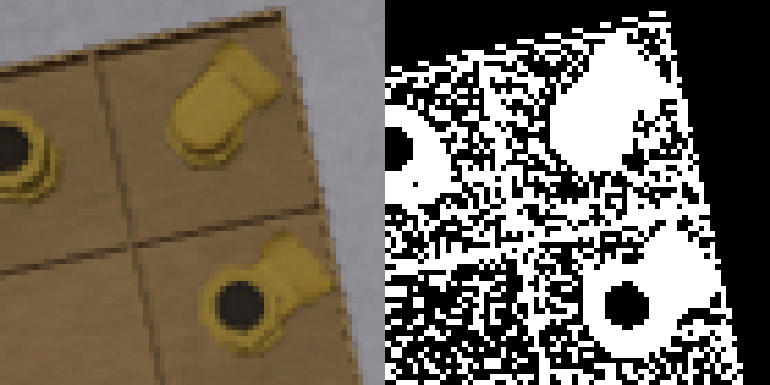

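{"method": "move_arm", "body": {
  "plan": [
    {"x":0,"y":0,"z":0.5,"wx":0,"wy":0,"wz":-0.47},
    {"x":0.8,"y":1,"z":1,"wx":0,"wy":0,"wz":0},
    {"x":0,"y":0,"z":1,"wx":0,"wy":0,"wz":0},
    {"x":0,"y":0,"z":1,"wx":0,"wy":0,"wz":0},
    {"x":0,"y":0,"z":1,"wx":0,"wy":0,"wz":0}
  ]
}}

```text
time_s: 14.03
ee_pos: [0.4861, 0.1026, 0.2074]
orientation: [-1.381, -2.822, -0.0]
contact_force: [0.1, -0.1, -1.8]
opening: 0.0853
```

{"method": "move_arm", "body": {
  "plan": [
    {"x":0,"y":0,"z":0,"wx":0,"wy":0,"wz":0},
    {"x":0,"y":0,"z":0,"wx":0,"wy":0,"wz":0}
  ]
}}

```text
time_s: 14.2
ee_pos: [0.4861, 0.1024, 0.2084]
orientation: [-1.38, -2.821, 0.001]
contact_force: [0.3, 0.1, 0.8]
opening: 0.0857
```

Run:
```python
from h import *
goal([.488,.1034,.043],38)
im=r.snapshot("wrist")[:,:,::-1]
cv2.imwrite('pics/w9.png',im)
print(proj("wrist",[.488,.1034,.075]))
```

```text
t 14.2 ee [0.4861 0.1024 0.2084] yaw_y 37.86033582137367 F [0.2622 0.1325 0.7936] open 0.08566319429759699
toolz [-0.0011 -0.0001 -1.    ] shift units [-0.025   0.1135  8.2682] wz units -0.03491604465658327
[281.1065 202.8086]
```

View pics/w9.png

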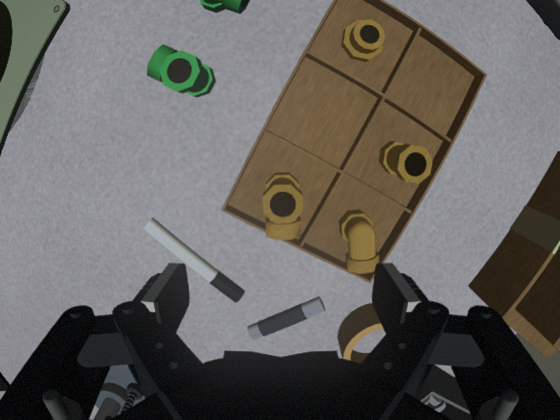

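{"method": "move_arm", "body": {
  "plan": [
    {"x":0,"y":0.1,"z":1,"wx":0,"wy":0,"wz":0},
    {"x":0,"y":0,"z":1,"wx":0,"wy":0,"wz":0},
    {"x":0,"y":0,"z":1,"wx":0,"wy":0,"wz":0},
    {"x":0,"y":0,"z":1,"wx":0,"wy":0,"wz":0},
    {"x":0,"y":0,"z":1,"wx":0,"wy":0,"wz":0}
  ]
}}

```text
time_s: 14.67
ee_pos: [0.4887, 0.1037, 0.1088]
orientation: [1.38, 2.82, 0.002]
contact_force: [1.8, 0.1, -0.8]
opening: 0.0854
```

{"method": "move_arm", "body": {
  "plan": [
    {"x":0,"y":0,"z":0.5,"wx":0,"wy":0,"wz":0},
    {"x":0,"y":0,"z":0,"wx":0,"wy":0,"wz":0}
  ]
}}

```text
time_s: 14.83
ee_pos: [0.4879, 0.1035, 0.0978]
orientation: [-1.38, -2.822, 0.001]
contact_force: [0.4, -0.1, 1.2]
opening: 0.0855
```

Run:
```python
from h import *
goal([.488,.1034,.043],38)
im=r.snapshot("wrist")[:,:,::-1]
cv2.imwrite('pics/w10.png',im)
print(proj("wrist",[.488,.1034,.075]))
```

```text
t 14.8333 ee [0.4879 0.1035 0.0978] yaw_y 37.875764978506204 F [ 0.3647 -0.145   1.2367] open 0.0855179854458786
toolz [-0.0006 -0.0004 -1.    ] shift units [-0.0082  0.0017  2.7419] wz units -0.031058755373450708
[277.9424 251.2073]
```

View pics/w10.png

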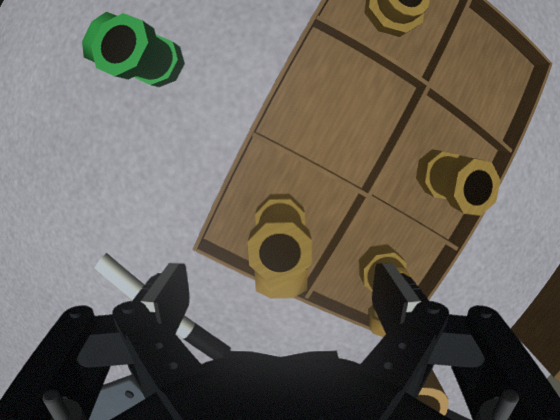

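Run:
```python
from h import *
o=r.get_obs();Rt=R.from_rotvec(o["orientation"])
for q,z in(((383,270),.05),((383,318),.05),((383,262),.021),((365,262),.021)):
    p=onz("wrist",*q,z);print(p,Rt.inv().apply(p-o["ee_pos"])*1e3)
```

```text
[0.5591 0.1269 0.05  ] [-25.1975  70.1967  48.9269]
[0.5878 0.0991 0.05  ] [-64.729   75.7614  48.9407]
[0.5713 0.127  0.021 ] [-32.6311  79.871   77.9323]
[0.5595 0.1184 0.021 ] [-32.1819  65.2826  77.9275]
```

{"method": "move_arm", "body": {
  "plan": [
    {"x":0,"y":0,"z":0.5,"wx":0,"wy":0,"wz":0},
    {"x":0,"y":0,"z":0,"wx":0,"wy":0,"wz":0},
    {"x":0,"y":0,"z":0,"wx":0,"wy":0,"wz":0}
  ],
  "jaw": -0.5
}}

```text
time_s: 15.13
ee_pos: [0.4883, 0.1037, 0.0894]
orientation: [1.38, 2.821, 0.001]
contact_force: [0.1, -0.2, -0.0]
opening: 0.0639
```

{"method": "move_arm", "body": {
  "plan": [
    {"x":0,"y":0,"z":0.75,"wx":0,"wy":0,"wz":0},
    {"x":0,"y":0,"z":0.75,"wx":0,"wy":0,"wz":0},
    {"x":0,"y":0,"z":0.75,"wx":0,"wy":0,"wz":0},
    {"x":0,"y":0,"z":0,"wx":0,"wy":0,"wz":0},
    {"x":0,"y":0,"z":0,"wx":0,"wy":0,"wz":0}
  ]
}}

```text
time_s: 15.55
ee_pos: [0.488, 0.1037, 0.0441]
orientation: [1.379, 2.822, 0.0]
contact_force: [0.2, 0.7, 0.3]
opening: 0.0641
```

Run:
```python
from h import *
goal([.488,.1034,.043],38)
im=r.snapshot("wrist")[:,:,::-1]
cv2.imwrite('pics/w11.png',im)
```

```text
t 15.55 ee [0.488  0.1037 0.0441] yaw_y 37.91053853277166 F [0.1578 0.7199 0.3457] open 0.06405199438188768
toolz [ 0.0002 -0.     -1.    ] shift units [-0.0116 -0.0116  0.0544] wz units -0.022365366807086673
```

View pics/w11.png

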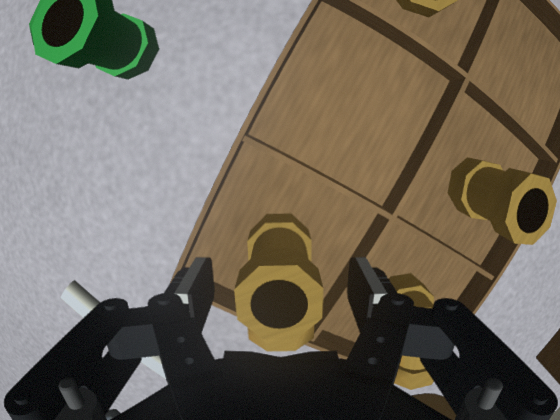

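{"method": "move_arm", "body": {
  "plan": [
    {"x":0,"y":0,"z":0,"wx":0,"wy":0,"wz":0},
    {"x":0,"y":0,"z":0,"wx":0,"wy":0,"wz":0},
    {"x":0,"y":0,"z":0,"wx":0,"wy":0,"wz":0},
    {"x":0,"y":0,"z":0,"wx":0,"wy":0,"wz":0},
    {"x":0,"y":0,"z":0,"wx":0,"wy":0,"wz":0}
  ],
  "jaw": 1
}}

```text
time_s: 16.02
ee_pos: [0.4882, 0.1036, 0.0443]
orientation: [1.379, 2.822, 0.001]
contact_force: [-1.7, -1.1, 13.4]
opening: 0.0335
```

{"method": "move_arm", "body": {
  "plan": [
    {"x":0,"y":0,"z":0,"wx":0,"wy":0,"wz":0},
    {"x":0,"y":0,"z":0,"wx":0,"wy":0,"wz":0},
    {"x":0,"y":0,"z":0,"wx":0,"wy":0,"wz":0}
  ]
}}

```text
time_s: 16.27
ee_pos: [0.4882, 0.1036, 0.0443]
orientation: [1.379, 2.821, 0.001]
contact_force: [-1.6, -2.6, 13.6]
opening: 0.0342
```

Run:
```python
from h import *
goal([.488,.1034,.043],38);print(r.get_obs()["moment"])
im=r.snapshot("wrist")[:,:,::-1]
cv2.imwrite('pics/w12.png',im)
```

```text
t 16.2667 ee [0.4882 0.1036 0.0443] yaw_y 37.9005947029518 F [-1.567  -2.63   13.6048] open 0.03416010621020185
toolz [ 0.0013  0.0002 -1.    ] shift units [-0.0009 -0.0159  0.0649] wz units -0.024851324262051833
[-0.0952  0.3566  0.0153]
```

View pics/w12.png

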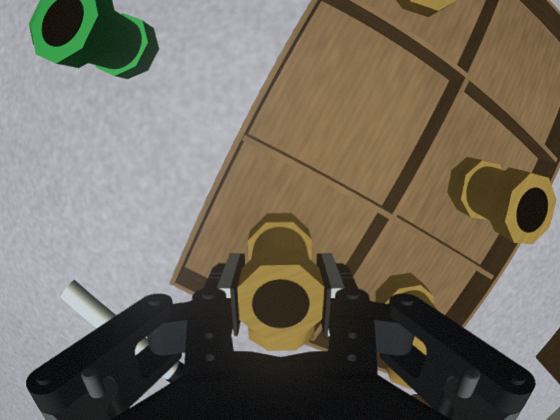

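{"method": "move_arm", "body": {
  "plan": [
    {"x":0,"y":0,"z":-0.5,"wx":0,"wy":0,"wz":0},
    {"x":0,"y":0,"z":-1,"wx":0,"wy":0,"wz":0},
    {"x":0,"y":0,"z":-1,"wx":0,"wy":0,"wz":0},
    {"x":0,"y":0,"z":-1,"wx":0,"wy":0,"wz":0},
    {"x":0,"y":0,"z":-1,"wx":0,"wy":0,"wz":0}
  ]
}}

```text
time_s: 16.73
ee_pos: [0.4876, 0.1035, 0.1346]
orientation: [-1.379, -2.822, -0.0]
contact_force: [-0.2, -0.5, -3.3]
opening: 0.0342
```

{"method": "move_arm", "body": {
  "plan": [
    {"x":0,"y":0,"z":-0.6,"wx":0,"wy":0,"wz":0},
    {"x":0,"y":0,"z":0,"wx":0,"wy":0,"wz":0}
  ]
}}

```text
time_s: 16.9
ee_pos: [0.4886, 0.1037, 0.1476]
orientation: [1.379, 2.82, 0.003]
contact_force: [0.2, 0.6, -3.0]
opening: 0.0341
```

Run:
```python
from h import *
from scipy.optimize import least_squares
p=np.array([(.5349,-.2984),(.4914,-.3227),(.4581,-.289),(.4829,-.2459),(.5299,-.2588),(.5303,-.3065),(.4815,-.3199),(.458,-.2771),(.4921,-.2433),(.5064,-.2441),(.512,-.2458),(.5128,-.2462)])
s=least_squares(lambda c:np.hypot(*(p-c[:2]).T)-.04,[.4974,-.284]);print(s.x,s.fun*1e3)
for q in p[-2:]:
    d=q-s.x;print(np.degrees(np.arctan2(d[1],d[0])))
goal([.488,.1034,.145],38)
cv2.imwrite('pics/w13.png',r.snapshot("wrist")[:,:,::-1]);cv2.imwrite('pics/t13.png',r.snapshot("top")[:,:,::-1]);cv2.imwrite('pics/s13.png',r.snapshot("side")[:,:,::-1])
im=cv2.imread('pics/t13.png');cv2.imwrite('pics/c13.png',cv2.resize(im[165:270,355:500],None,fx=5.5,fy=5.5,interpolation=cv2.INTER_CUBIC))
```

```text
[ 0.4977 -0.2831] [ 0.1724  0.0724  0.0737  0.0817  0.3265  0.0758  0.195   0.1971  0.2302
 -0.0186 -0.0373 -0.1156]
69.09697038084433
67.81824775352216
t 16.9 ee [0.4886 0.1037 0.1476] yaw_y 37.884193108577506 F [ 0.2221  0.5725 -2.9602] open 0.03413619174510087
toolz [ 0.0031  0.0009 -1.    ] shift units [ 0.008  -0.0328  0.1282] wz units -0.02895172285562353
```

View pics/c13.png

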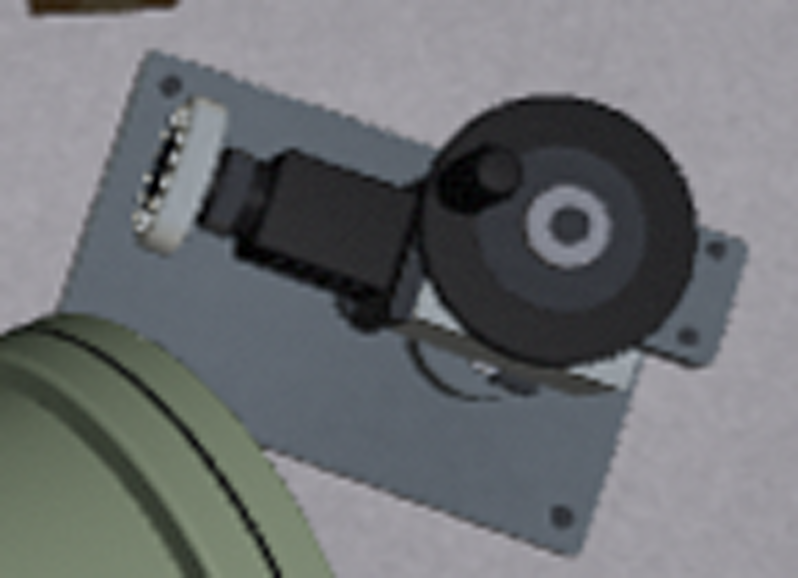

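View pics/s13.png

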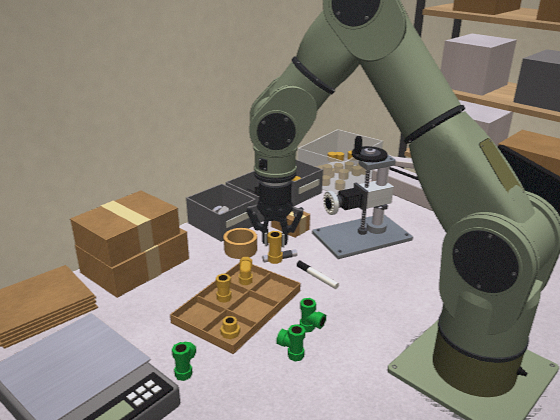

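View pics/w13.png

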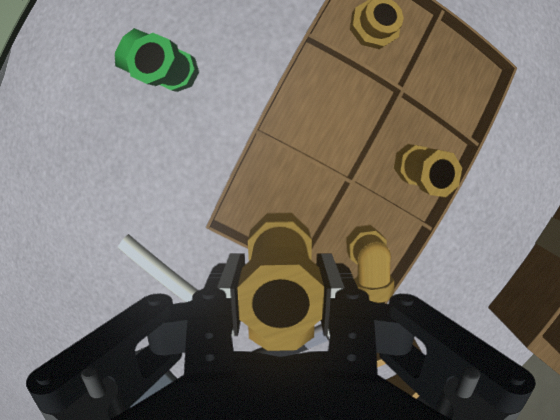

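Run:
```python
from h import *
im=cv2.imread('pics/top0.png')
hsv=cv2.cvtColor(im,cv2.COLOR_BGR2HSV); 
print(im[240,400],im[260,380],im[190,440-70])
# gray-blue plate: darker than table
g=cv2.cvtColor(cv2.GaussianBlur(im,(3,3),0),cv2.COLOR_BGR2GRAY).astype(float)
T=lambda x,y:np.array((x/5.5+355-.4,y/5.5+165-.4))
def edge(p,q,n=40):
    p,q=T(*p),T(*q);d=(q-p)/np.linalg.norm(q-p);nn=np.array([-d[1],d[0]]);pts=[]
    for t in np.linspace(.12,.88,n):
        c=p+(q-p)*t;ss=np.arange(-4,4.01,.1)
        xy=c+ss[:,None]*nn
        v=cv2.remap(g.astype(np.float32),xy[:,:1].astype(np.float32),xy[:,1:].astype(np.float32),cv2.INTER_LINEAR).ravel()
        mid=(v[:8].mean()+v[-8:].mean())/2
        k=np.where(np.diff(np.sign(v-mid)))[0]
        if len(k)==1: pts.append(onz("top",*xy[k[0]],.016)[:2])
    P=np.array(pts);c=P.mean(0);u,s,vt=np.linalg.svd(P-c);e=vt[0]
    print(len(P),"c",c,"ang",np.degrees(np.arctan2(e[1],e[0]))%180,"rms mm",1e3*s[1]/np.sqrt(len(P)))
    return c,e
edge((147,48),(40,367));edge((40,367),(577,558));edge((147,48),(430,145))
```

```text
[100  92  84] [148 142 144] [152 146 148]
40 c [ 0.5427 -0.159 ] ang 158.34795896076002 rms mm 0.2462020032487249
40 c [ 0.4195 -0.2519] ang 68.34360581291546 rms mm 0.2529922994772709
40 c [ 0.5925 -0.2544] ang 67.38877685779026 rms mm 1.364761813082344
```

Run:
```python
from h import *
goal([.5883,-.0555,.1458],-21.7)
print(r.get_obs()["ee_pos"],R.from_rotvec(r.get_obs()["orientation"]).as_matrix())
```

```text
t 17.05 ee [0.4876 0.1034 0.1447] yaw_y 37.90568762486039 F [-0.7782  0.059  -4.1613] open 0.03433929611909354
toolz [-0.0008 -0.0002 -1.    ] shift units [-9.3627 -0.9073 -0.0573] wz units 14.901421906215099
[0.4876 0.1034 0.1447] [[-0.6144  0.789  -0.0008]
 [ 0.789   0.6144 -0.0002]
 [ 0.0003 -0.0007 -1.    ]]
```

Lifted cleanly. Next I'll carry it gently to the spot in front of the lens, then turn it.

{"method": "move_arm", "body": {
  "plan": [
    {"x":-0.5,"y":-0.05,"z":0,"wx":0,"wy":0,"wz":0},
    {"x":-0.9,"y":-0.09,"z":0,"wx":0,"wy":0,"wz":0},
    {"x":-0.9,"y":-0.09,"z":0,"wx":0,"wy":0,"wz":0},
    {"x":-0.9,"y":-0.09,"z":0,"wx":0,"wy":0,"wz":0},
    {"x":-0.9,"y":-0.09,"z":0,"wx":0,"wy":0,"wz":0}
  ]
}}

```text
time_s: 17.47
ee_pos: [0.532, 0.0324, 0.1444]
orientation: [-1.379, -2.821, 0.001]
contact_force: [-0.3, -0.0, -2.5]
opening: 0.0338
```

{"method": "move_arm", "body": {
  "plan": [
    {"x":-0.9,"y":-0.09,"z":0,"wx":0,"wy":0,"wz":0},
    {"x":-0.9,"y":-0.09,"z":0,"wx":0,"wy":0,"wz":0},
    {"x":-0.9,"y":-0.09,"z":0,"wx":0,"wy":0,"wz":0},
    {"x":-0.9,"y":-0.09,"z":0,"wx":0,"wy":0,"wz":0},
    {"x":-0.5,"y":-0.05,"z":0,"wx":0,"wy":0,"wz":0}
  ]
}}

```text
time_s: 17.88
ee_pos: [0.5761, -0.0385, 0.1442]
orientation: [-1.382, -2.82, 0.002]
contact_force: [0.5, -0.6, -3.2]
opening: 0.0339
```

{"method": "move_arm", "body": {
  "plan": [
    {"x":0,"y":0,"z":0,"wx":0,"wy":0,"wz":0.5},
    {"x":0,"y":0,"z":0,"wx":0,"wy":0,"wz":0.9},
    {"x":0,"y":0,"z":0,"wx":0,"wy":0,"wz":0.9},
    {"x":0,"y":0,"z":0,"wx":0,"wy":0,"wz":0.9},
    {"x":0,"y":0,"z":0,"wx":0,"wy":0,"wz":0.9}
  ]
}}

```text
time_s: 18.3
ee_pos: [0.5754, -0.0359, 0.1446]
orientation: [-1.771, -2.594, 0.001]
contact_force: [-0.1, -0.6, -2.5]
opening: 0.0339
```

{"method": "move_arm", "body": {
  "plan": [
    {"x":0,"y":0,"z":0,"wx":0,"wy":0,"wz":0.9},
    {"x":0,"y":0,"z":0,"wx":0,"wy":0,"wz":0.9},
    {"x":0,"y":0,"z":0,"wx":0,"wy":0,"wz":0.9},
    {"x":0,"y":0,"z":0,"wx":0,"wy":0,"wz":0.9},
    {"x":0,"y":0,"z":0,"wx":0,"wy":0,"wz":0.9}
  ]
}}

```text
time_s: 18.72
ee_pos: [0.5754, -0.0359, 0.1446]
orientation: [-2.155, -2.285, 0.001]
contact_force: [-0.5, 0.8, -4.0]
opening: 0.0343
```

{"method": "move_arm", "body": {
  "plan": [
    {"x":0,"y":0,"z":0,"wx":0,"wy":0,"wz":0.9},
    {"x":0,"y":0,"z":0,"wx":0,"wy":0,"wz":0.9},
    {"x":0,"y":0,"z":0,"wx":0,"wy":0,"wz":0.9},
    {"x":0,"y":0,"z":0,"wx":0,"wy":0,"wz":0.9},
    {"x":0,"y":0,"z":0,"wx":0,"wy":0,"wz":0.9}
  ]
}}

```text
time_s: 19.13
ee_pos: [0.5754, -0.0359, 0.1446]
orientation: [-2.486, -1.92, 0.001]
contact_force: [-0.1, 0.2, -3.1]
opening: 0.0338
```

{"method": "move_arm", "body": {
  "plan": [
    {"x":0,"y":0,"z":0,"wx":0,"wy":0,"wz":0.9},
    {"x":0,"y":0,"z":0,"wx":0,"wy":0,"wz":0.9},
    {"x":0,"y":0,"z":0,"wx":0,"wy":0,"wz":0},
    {"x":0,"y":0,"z":0,"wx":0,"wy":0,"wz":0}
  ]
}}

```text
time_s: 19.47
ee_pos: [0.5755, -0.0358, 0.1448]
orientation: [-2.597, -1.767, 0.001]
contact_force: [-0.9, -0.0, -3.6]
opening: 0.0339
```

Run:
```python
from h import *
goal([.5883,-.0555,.1458],-21.7)
for n in("top","side","wrist"): cv2.imwrite(f'pics/{n}14.png',r.snapshot(n)[:,:,::-1])
im=cv2.imread('pics/side14.png');cv2.imwrite('pics/c14.png',cv2.resize(im[130:270,220:420],None,fx=4,fy=4,interpolation=cv2.INTER_CUBIC))
goal([.5883,-.0555,.1458],-21.7)
```

```text
t 19.4667 ee [ 0.5755 -0.0358  0.1448] yaw_y -21.55964243833537 F [-0.9225 -0.0141 -3.5725] open 0.03387806761333146
toolz [-0.0008 -0.0001 -1.    ] shift units [-0.6814  0.9587 -0.048 ] wz units 0.03508939041616088
t 19.6167 ee [ 0.5756 -0.0359  0.1451] yaw_y -21.588632676968015 F [ 0.9019  1.0905 -3.3432] open 0.033841451430980246
toolz [-0.0004  0.0001 -1.    ] shift units [-0.6771  0.9518 -0.0365] wz units 0.027841830757992625
```

View pics/c14.png

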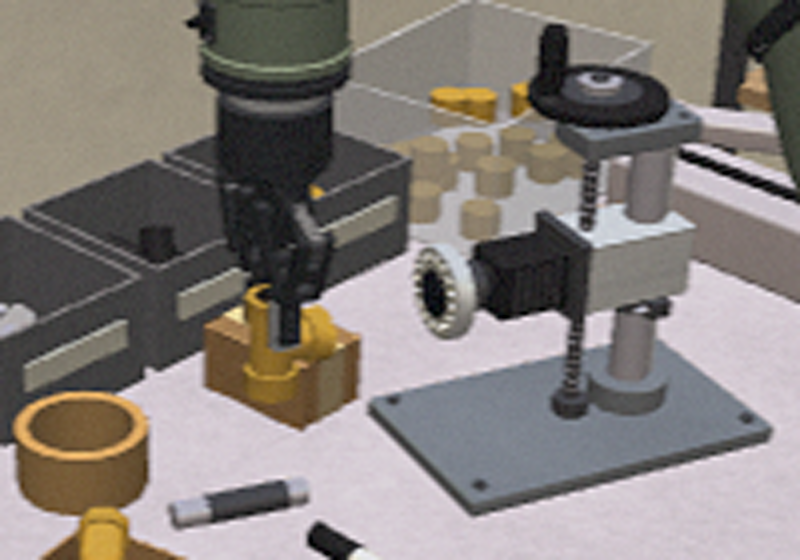

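View pics/wrist14.png

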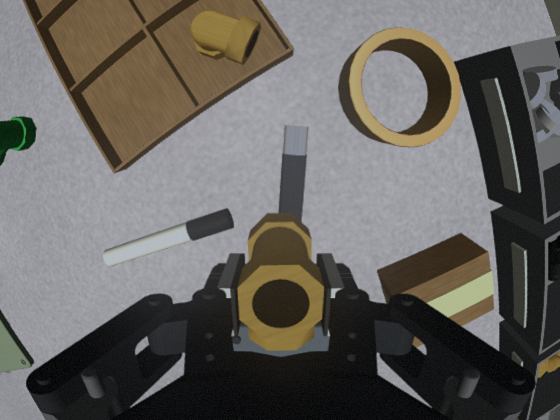

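View pics/top14.png

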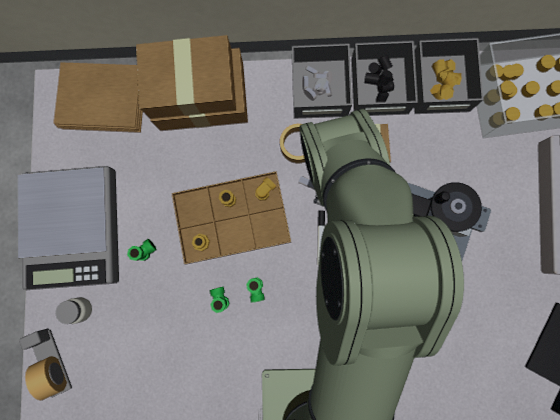

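{"method": "move_arm", "body": {
  "plan": [
    {"x":-0.2,"y":0.3,"z":0,"wx":0,"wy":0,"wz":0.03},
    {"x":-0.3,"y":0.4,"z":-0.04,"wx":0,"wy":0,"wz":0},
    {"x":-0.18,"y":0.25,"z":0,"wx":0,"wy":0,"wz":0},
    {"x":0,"y":0,"z":0,"wx":0,"wy":0,"wz":0},
    {"x":0,"y":0,"z":0,"wx":0,"wy":0,"wz":0}
  ]
}}

```text
time_s: 20.03
ee_pos: [0.5883, -0.056, 0.1459]
orientation: [-2.602, -1.76, -0.0]
contact_force: [-0.3, 0.2, -2.7]
opening: 0.0336
```

{"method": "move_arm", "body": {
  "plan": [
    {"x":0,"y":0,"z":0,"wx":0,"wy":0,"wz":0},
    {"x":0,"y":0,"z":0,"wx":0,"wy":0,"wz":0},
    {"x":0,"y":0,"z":0,"wx":0,"wy":0,"wz":0}
  ]
}}

```text
time_s: 20.28
ee_pos: [0.5882, -0.0553, 0.1461]
orientation: [-2.601, -1.762, -0.0]
contact_force: [0.6, -0.9, -3.2]
opening: 0.0341
```

Run:
```python
from h import *
goal([.5883,-.0555,.1458],-21.7)
im=r.snapshot("side")[:,:,::-1];cv2.imwrite('pics/c15.png',cv2.resize(im[150:250,260:400],None,fx=5.7,fy=5.7,interpolation=cv2.INTER_CUBIC))
cv2.imwrite('pics/side15.png',im)
J=lambda P:(proj("side",P)-[260,150]+.5)*5.7-.5
a=np.radians(68.3);X=np.array([np.cos(a),np.sin(a),0]);Y=np.array([-X[1],X[0],0]);O=np.array([.4977,-.2831,0])
L=O+.125*X+[0,0,.1405];M=L+.12*X
print("lens",J(L),"ring top/bot",J(L+[0,0,.034]),J(L-[0,0,.034]))
print("tee top",J(M+[0,0,.036]),"bottom",J(M-[0,0,.036]),"mouth",J(M-.04*X),"mid",J(M))
```

```text
t 20.2833 ee [ 0.5882 -0.0553  0.1461] yaw_y -21.78549652901328 F [ 0.6257 -0.8871 -3.2496] open 0.03414470470563037
toolz [-0.      0.0002 -1.    ] shift units [-0.0093  0.0088  0.0172] wz units -0.021374132253320965
lens [385.1007 301.3166] ring top/bot [388.5468 239.4118] [381.728  361.9037]
tee top [166.4195 280.2262] bottom [164.1412 412.7435] mouth [239.9975 331.6433] mid [165.267  347.2621]
```

View pics/c15.png

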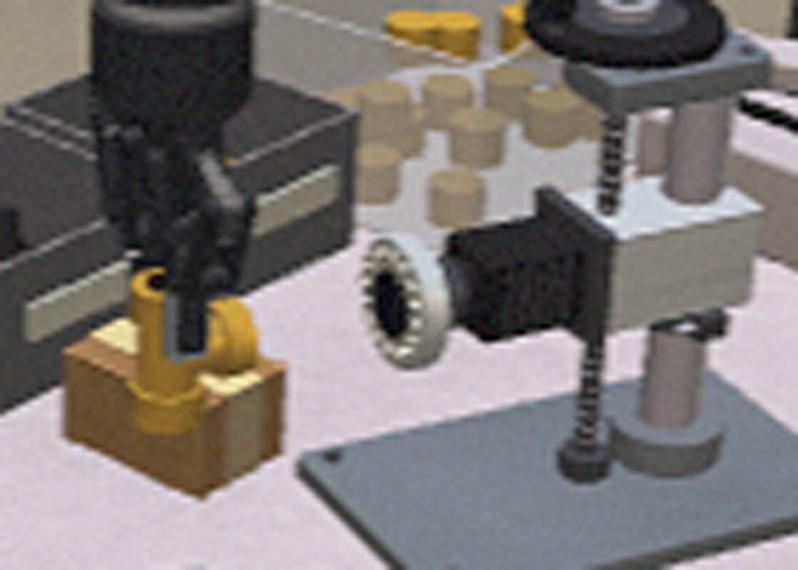

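Run:
```python
from h import *
im=cv2.imread('pics/side15.png')
k=8;u0,v0=280,170
b=cv2.resize(im[v0:v0+65,u0:u0+95],None,fx=k,fy=k,interpolation=cv2.INTER_CUBIC)
J=lambda P:(proj("side",P)-[u0,v0]+.5)*k-.5
a=np.radians(68.3);X=np.array([np.cos(a),np.sin(a),0]);Y=np.array([-X[1],X[0],0]);Z=np.array([0,0,1.]);O=np.array([.4977,-.2831,0])
L=O+.125*X+[0,0,.1405];M=L+.12*X
for c,rr,A,B in((L,.034,Y,Z),(M+.036*Z,.0175,X,Y),(M-.036*Z,.0175,X,Y),(M-.04*X,.0175,Y,Z)):
    for t in np.linspace(0,2*np.pi,40): cv2.circle(b,tuple(int(x) for x in J(c+rr*(A*np.cos(t)+B*np.sin(t)))),1,(0,0,255),-1)
cv2.imwrite('pics/c16.png',b)
```

```text
(no output)
```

View pics/c16.png

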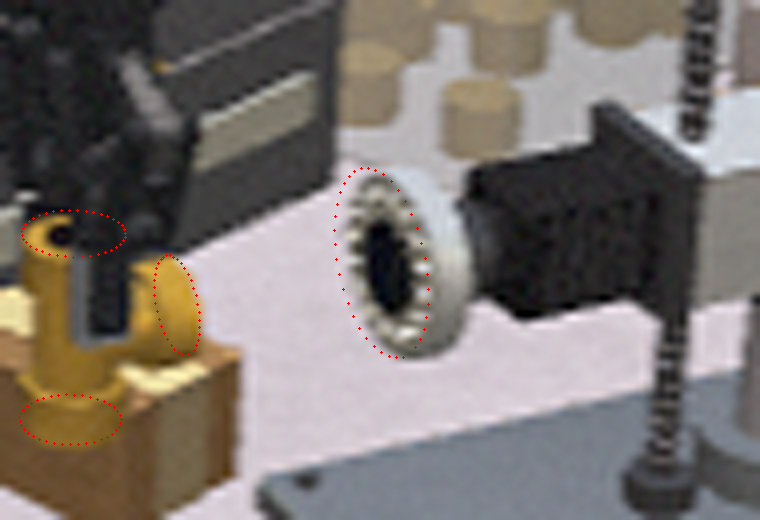

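Run:
```python
from h import *
i=r.camera_info("wrist");o=r.get_obs()
im=r.snapshot("wrist")[:,:,::-1]
k=6;u0,v0=220,220
b=cv2.resize(im[v0:v0+130,u0:u0+125],None,fx=k,fy=k,interpolation=cv2.INTER_CUBIC)[:600*1]
J=lambda P:(proj("wrist",P,i)-[u0,v0]+.5)*k-.5
M=o["ee_pos"]+[0,0,.0304]
Rt=R.from_rotvec(o["orientation"]).as_matrix()
for rr in(.0115,.0175):
  for t in np.linspace(0,2*np.pi,40): cv2.circle(b,tuple(int(x) for x in J(M+rr*(Rt[:,0]*np.cos(t)+Rt[:,1]*np.sin(t)))),1,(0,0,255),-1)
cv2.imwrite('pics/c17.png',b)
# other scene checks in side view
s=cv2.imread('pics/side15.png')
k2=6;a0,b0=330,125
c=cv2.resize(s[b0:b0+130,a0-30:a0+100],None,fx=k2,fy=k2*.75,interpolation=cv2.INTER_CUBIC)
Q=lambda P:((proj("side",P)-[a0-30,b0]+.5)*[k2,k2*.75])
a=np.radians(68.3);X=np.array([np.cos(a),np.sin(a),0]);Y=np.array([-X[1],X[0],0]);Z=np.array([0,0,1.]);O=np.array([.4977,-.2831,0])
for h,rr,cc in((.274,.05,O),(.326,.0105,O+.04*X),(.251,.015,O-.05*X),(.1125,.015,O-.05*X)):
    for t in np.linspace(0,2*np.pi,50): cv2.circle(c,tuple(int(x) for x in Q(cc+h*Z+rr*(X*np.cos(t)+Y*np.sin(t)))),1,(0,0,255),-1)
for t in np.linspace(-1,1,60):
    for P in((.13,.08*t),(-.13,.08*t),(.13*t,.08),(.13*t,-.08)): cv2.circle(c,tuple(int(x) for x in Q(O+P[0]*X+P[1]*Y+.016*Z)),1,(0,0,255),-1)
cv2.imwrite('pics/c18.png',c)
```

```text
(no output)
```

View pics/c17.png

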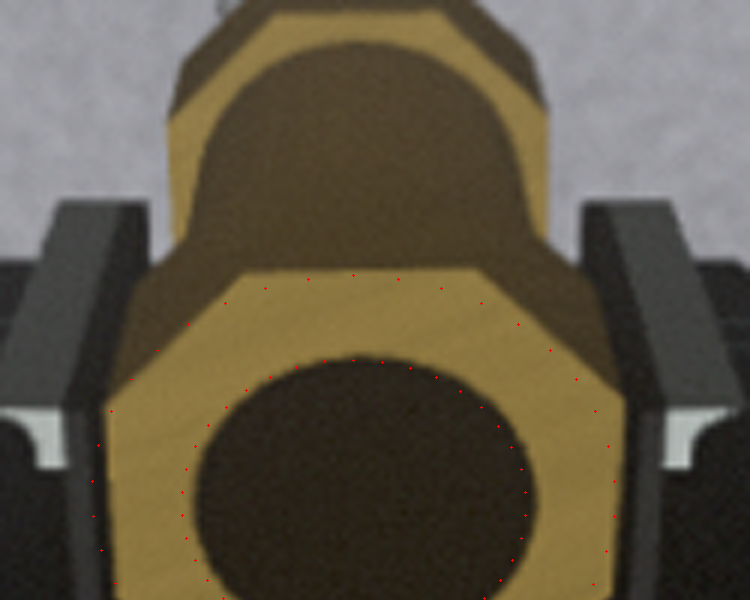

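View pics/c18.png

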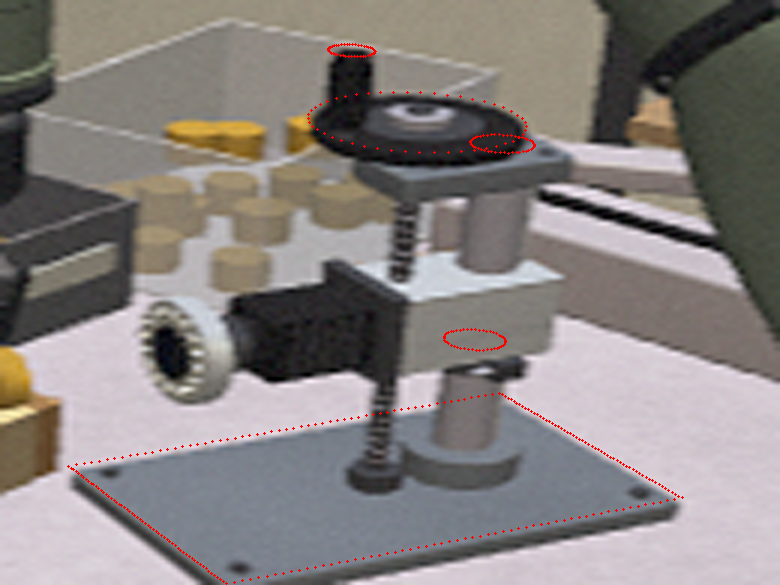

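Run:
```python
from h import *
s=cv2.imread('pics/t13.png')
k=9;u0,v0=370,175
c=cv2.resize(s[v0:v0+65,u0:u0+85],None,fx=k,fy=k,interpolation=cv2.INTER_CUBIC)
Q=lambda P:((proj("top",P)-[u0,v0]+.5)*k-.5)
a=np.radians(68.3);X=np.array([np.cos(a),np.sin(a),0]);Y=np.array([-X[1],X[0],0]);Z=np.array([0,0,1.]);O=np.array([.4977,-.2831,0])-[.0016,.0003,0]
L=O+.125*X+.1405*Z
for t in np.linspace(0,2*np.pi,60):
    cv2.circle(c,tuple(int(x) for x in Q(L+.034*(Y*np.cos(t)+Z*np.sin(t)))),1,(0,0,255),-1)
for t in np.linspace(-1,1,60):
    for P in((.13,.08*t),(.13*t,.08),(.13*t,-.08)): cv2.circle(c,tuple(int(x) for x in Q(O+P[0]*X+P[1]*Y+.016*Z)),1,(0,0,255),-1)
cv2.imwrite('pics/c19.png',c)
```

```text
(no output)
```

View pics/c19.png

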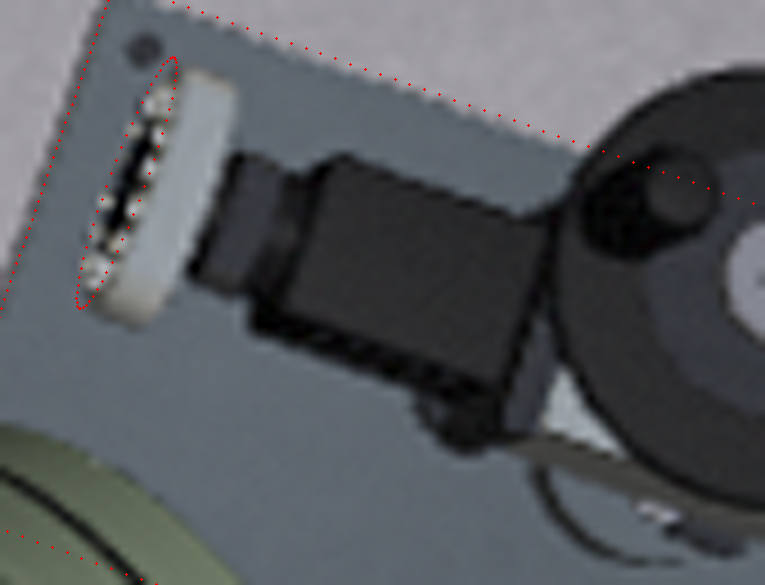

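Both cameras agree that the lens sits about 1 mm from my model, so I'll make a final small trim.

{"method": "move_arm", "body": {
  "plan": [
    {"x":-0.06,"y":-0.03,"z":0.02,"wx":0,"wy":0,"wz":-0.02},
    {"x":0,"y":0,"z":0,"wx":0,"wy":0,"wz":0},
    {"x":0,"y":0,"z":0,"wx":0,"wy":0,"wz":0},
    {"x":0,"y":0,"z":0,"wx":0,"wy":0,"wz":0},
    {"x":0,"y":0,"z":0,"wx":0,"wy":0,"wz":0}
  ]
}}

```text
time_s: 20.8
ee_pos: [0.5873, -0.0564, 0.1457]
orientation: [-2.6, -1.763, -0.0]
contact_force: [-0.9, 0.7, -3.5]
opening: 0.0338
```

{"method": "move_arm", "body": {
  "plan": [
    {"x":0,"y":0,"z":0,"wx":0,"wy":0,"wz":0},
    {"x":0,"y":0,"z":0,"wx":0,"wy":0,"wz":0},
    {"x":0,"y":0,"z":0,"wx":0,"wy":0,"wz":0},
    {"x":0,"y":0,"z":0,"wx":0,"wy":0,"wz":0},
    {"x":0,"y":0,"z":0,"wx":0,"wy":0,"wz":0}
  ]
}}

```text
time_s: 21.22
ee_pos: [0.5873, -0.0564, 0.1457]
orientation: [-2.6, -1.763, -0.0]
contact_force: [-0.3, -0.7, -3.3]
opening: 0.0339
```

Run:
```python
from h import *
goal([.5873,-.0562,.1458],-21.7);o=r.get_obs();print(o["qd"])
im=r.snapshot("side")[:,:,::-1];cv2.imwrite('pics/side20.png',im)
```

```text
t 21.2167 ee [ 0.5873 -0.0564  0.1457] yaw_y -21.730357014083488 F [-0.302  -0.7279 -3.342 ] open 0.033926723000768315
toolz [-0.      0.0001 -1.    ] shift units [ 0.012  -0.0032 -0.0043] wz units -0.007589253520869477
[-0.0012  0.0002 -0.0024 -0.0007 -0.     -0.0005  0.0005]
```

View pics/side20.png

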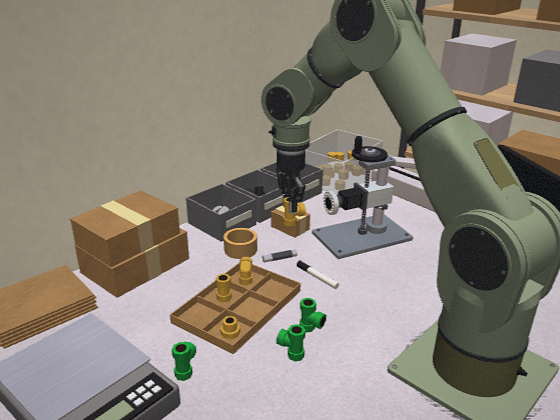

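The tee is held upright at about (293,212) in the side view, with its branch toward the lens at (330,202). The bystanders are unmoved and the arm is still, so I'm handing in.

Run:
```python
from cell import r
print(r.close_job())
```

```text
the job is handed in; nothing more can be done
None
```

I wound the camera down, then lifted the brass tee from the tray and handed the job in at about 21 s with the tee held still in front of the lens.

- **Camera:** I turned the crank about 1.74 turns clockwise to the hard stop. The tangential force at the crank rose to about 20 N with no further motion. The side view shows the carriage block on the collar, and it stayed there after release.
- **Tee:** I gripped it by the flats of its top band (opening 34 mm). It is upright with the tool pointing straight down. The branch is aimed along the stand's −x to within about 0.5° of my yaw estimate of 68.3°. By calculation its middle is 12 cm in front of the lens at z ≈ 0.140 m. The arm was still at the last check, and the carried force was steady at about 3 N.
- **Disagreements:** Estimates of the lens position from the crank circle, the top view and the side view differed by 1–2 mm, with single readings up to about 3 mm. I trimmed by about 1 mm towards the average, so distance and centring are known to about 2 mm. The yaw estimates ranged from 67.8° (crank at its stop) to 68.35° (base-plate edges).
- **Other things:** In the last side view the other fittings, the green look-alikes and the things on the bench look unmoved.

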